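# Pack the finials and feet of a copperware order

### The job

Pack this order: lower the copper finial gently into the copper pot and the brass finial into the brass pot, setting each down softly so that it stands upright on the bottom of its pot, never dropped, knocked or pressed hard against a pot. Put the two loose steel feet into the two empty pockets of the wooden blocks, one in each, fully down. Leave the pots standing where they are, and do not disturb the foot that is already seated, the vases or the tin.

Things in the scene. Friction and masses are not known exactly. Their poses are not given: they have to be found in the camera images.
- copper_finial: reddish copper onion-shaped finial with a round belly, standing on its flat foot; 62 mm high. Profile: foot diameter 32 (z 0-5 mm), waist 22 (z 9), belly 48 wide with upright sides from z 30 to 36, tapering to a 10 mm tip at the top; about 0.18 kg. Origin at the centre of its underside, z up along its axis
- brass_finial: yellow brass onion-shaped finial with a round belly, standing on its flat foot; 62 mm high. Profile: foot diameter 32 (z 0-5 mm), waist 22 (z 9), belly 48 wide with upright sides from z 30 to 36, tapering to a 10 mm tip at the top; about 0.18 kg. Origin at the centre of its underside, z up along its axis
- copper_pot: reddish copper straight-sided round open pot, no handles, loose; outer diameter 140 mm at the rim and 112 at the foot (full width from 45 mm up), wall 3 mm, 86 mm high, flat inner floor 5 mm above its underside; about 0.65 kg. Origin at the centre of its underside, z up
- brass_pot: yellow brass straight-sided round open pot, no handles, loose; outer diameter 140 mm at the rim and 112 at the foot (full width from 45 mm up), wall 3 mm, 86 mm high, flat inner floor 5 mm above its underside; about 0.65 kg. Origin at the centre of its underside, z up
- socket_a: pale wooden block 52 x 52 mm, 28 mm high, fixed, with one round pocket 35 mm wide and 22 mm deep in the middle of its top. Origin at the centre of its underside (5 mm above the bench); pocket floor 6 mm above the origin, pocket mouth 28 mm above it. z up. One of three in a row, 55 mm apart, on a fixed black tray 72 x 180 x 5 mm
- socket_b: pale wooden block 52 x 52 mm, 28 mm high, fixed, with one round pocket 35 mm wide and 22 mm deep in the middle of its top. Origin at the centre of its underside (5 mm above the bench); pocket floor 6 mm above the origin, pocket mouth 28 mm above it. z up. One of three in a row, 55 mm apart, on a fixed black tray 72 x 180 x 5 mm
- socket_c: pale wooden block 52 x 52 mm, 28 mm high, fixed, with one round pocket 35 mm wide and 22 mm deep in the middle of its top. Origin at the centre of its underside (5 mm above the bench); pocket floor 6 mm above the origin, pocket mouth 28 mm above it. z up. One of three in a row, 55 mm apart, on a fixed black tray 72 x 180 x 5 mm
- foot_1: steel bun foot: upright round barrel 28 mm in diameter (sides upright from z 8 to 34 mm), 42 mm high, ends narrowed to 21 mm; about 0.09 kg. Origin at the centre of its underside, z up. One of the two loose ones standing on the bench; they are alike
- foot_2: steel bun foot: upright round barrel 28 mm in diameter (sides upright from z 8 to 34 mm), 42 mm high, ends narrowed to 21 mm; about 0.09 kg. Origin at the centre of its underside, z up. One of the two loose ones standing on the bench; they are alike
- foot_seated: steel bun foot: upright round barrel 28 mm in diameter (sides upright from z 8 to 34 mm), 42 mm high, ends narrowed to 21 mm; about 0.09 kg. Origin at the centre of its underside, z up. This one is already seated in one of the three pockets (stands 20 mm proud of it)
- vase_left: tall copper vase, 170 mm high, 60 mm at the belly (z 60), 20 mm neck, 38 mm mouth; leave alone. Origin at the centre of its underside
- vase_right: tall copper vase, 170 mm high, 60 mm at the belly (z 60), 20 mm neck, 38 mm mouth; leave alone. Origin at the centre of its underside
- polish_tin: round blue-banded metal tin, 50 mm in diameter, 120 mm high; leave alone. Origin at the centre of its underside
Not all that is in view belongs to the job. Leave any purple look-alike of the foot_2 alone.

How it is judged:
By the outcome, as a careful person would: the job done as asked, in the order asked, and still so for the second after the job is handed in, with the robot touching nothing.
It also fails if it takes over 72 s, if anything falls off the work surface, if the arm or the gripper's body presses on something with over 40 N, if the wrist force passes 120 N, or if a joint passes its speed limit or range.

### The arm

A 6-joint arm with a two-finger parallel gripper is mounted at the origin on the work surface. World frame = base frame: x ahead of the robot, y to its left, z up, the work surface at z = 0. Lengths are in mm, angles in rad, forces in N, time in s.
With the tool pointing down it reaches from about 350 to 975 mm from the base axis. Payload 7.1 kg.
Tool frame: the origin (TCP) lies at the very end of the fingers, on their centre line; the grasp point (between the pads) lies 19 mm behind it; x points along the fingers, y is the direction in which the jaws open and shut, and the axes are right-handed (so a half turn about x gives the same grasp; the last joint's range is limited). The gripper opens to 88 mm and grips with 3 to 60 N. Pads are 20 mm wide; open, the fingers measure 115 mm over their backs; the gripper's body (75 mm by 178 mm) begins 61 mm behind the grasp point.
Start: joints at [1.238, 0.423, 1.63, -0, 1.089, -0.019], TCP at [192.89, 594.473, 199.275] pointing down, gripper open.
Joint ranges: [-3, 3], [-0.9, 2.11], [0.09, 2.58], [-1.31, 4.45], [0.11, 2.69], [-2.54, 2.54]. Speed limits (rad/s): [2.39, 2.39, 3.01, 3.14, 3.14, 3.14].

### API

Orientations are given as a rotation vector (axis times angle).
In Python, from workcell import ctrl gives the robot as it stands. The module is installed in compiled form; this text tells all that it offers.
- The arm moves only by the tool carry_out, never from a script. Its argument "commands" is a list of rows, each a list of 6 numbers: the shift along the tool's x, y, z in m, then the turn, a rotation vector about the tool's x, y, z in degrees. In form: [[tx, ty, tz, rx, ry, rz], ...]. A call has 1 to 8 rows; each row shifts and turns the pose as measured when the row begins, along the tool's axes as they then stand; what a row does not reach is not made up. A row lasts 1/8 s, in which the tool goes at most 62.5 mm and 10.7 degrees, less where a joint would pass 70% of its speed; a pose out of reach is approached as far as the arm can. A call with a gripper value outside its range is refused whole. "grip" is the closure, from 0 (fully open) to 1 (shut), set as the call begins (left out, the last holds). The fingers move at their own pace and stop on an object; the grip force is fixed at half the most. Time passes only in rows, so rows that do not move let the fingers close. It gives the time, the measured TCP pose, the force and the opening at its end, in the units of the state.
- ctrl.get_obs(): the state, without advancing time (a new reading comes with each control period).
- ctrl.get_image(name): name is "scene" or "side" or "wrist"; returns a dict with "pixels" (480x640x3 uint8, blue, green, red), "intrinsics" (3x3 intrinsics, pixels), "rvec" (rotation vector, rad) and "tvec" (3), from world to camera coordinates, as OpenCV has them. Camera axes: x right, y down, z forward; pixel columns grow to the right and rows downward; lengths in mm; the calibration is good to about 2 mm. A picture is of the moment at which its call begins. There is no depth.
- ctrl.close_job(): hands the job in, once; it reports no verdict.
The state is a dict: "t": time; "qpos": joint angles; "qvel": joint speeds; "joint_torque": joint torques, N m; "ee_pos": TCP position; "orientation": TCP orientation; "ft_force": force on the tool from outside, world axes, zero at the start; "moment": the same for the moment, N m; "width": finger opening in mm.
Only numpy, scipy, OpenCV 4.12 (cv2) and the standard library are available. Lean on these libraries where they do the work, as an engineer would, in place of code of your own. Each camera call takes 0.05 s, during which the arm holds its last target. There are 200 camera calls.

## Working session

There is one attempt and no reset: what is moved stays moved. The work goes in short steps, Python scripts to look and compute and a tool call to move; the robot and the scene stay as the last step left them, time stands still between calls to the robot, and variables do not carry over. Pictures are saved under pics/ and viewed, about 8 in all and at most 12, crops included, and the job is handed in when it is done.

Besides the shell and the picture viewer there is one more tool, called after "Emit:" as name(argument=value, ...) on one line, values as JSON. carry_out: Moves the arm, as the interface text tells. Its arguments: {"type":"object","properties":{"commands":{"type":"array"},"grip":{"type":"number"}},"required":["commands"]}

```bash
mkdir -p pics; cat > h.py <<'E'
import numpy as np, cv2
from workcell import ctrl
from scipy.spatial.transform import Rotation as R
def cam(n):
    d=ctrl.get_image(n); d['R']=cv2.Rodrigues(np.array(d['rvec'],float))[0]; d['t']=np.array(d['tvec'],float).ravel(); d['K']=np.array(d['intrinsics'],float); return d
def ray(d,u,v,z):
    c=-d['R'].T@d['t']; r=d['R'].T@np.linalg.inv(d['K'])@np.array([u,v,1.]); return c+r*(z-c[2])/r[2]
def proj(d,p):
    q=d['K']@(d['R']@np.array(p,float)+d['t']); return q[:2]/q[2]
E
python3 - <<'E'
from h import *
for n in ['scene','side','wrist']:
    d=cam(n); cv2.imwrite(f'pics/{n}0.png',d['pixels']); print(n,-d['R'].T@d['t'],d['K'][0,0],d['R'][2])
o=ctrl.get_obs(); print(o)
E
```

```text
scene [1192.82479011  594.20502498  683.02873681] 443.9915143615873 [-0.61533362 -0.5448901  -0.56961331]
side [ 151.48661727 -478.82110558  749.94960434] 469.58430634540827 [ 0.38755962  0.50569489 -0.77075951]
wrist [130.004165   615.41331827 384.04750773] 368.6596547556742 [ 0.22983902 -0.07678142 -0.97019516]
{'t': 0.15, 'qpos': array([ 1.23800499e+00,  4.23697687e-01,  1.63046616e+00, -2.94319305e-06,
        1.08859214e+00, -1.90012048e-02]), 'qvel': array([ 0.00137517, -0.00187713, -0.00308824,  0.00127915,  0.00019123,
        0.00103589]), 'joint_torque': array([ 3.02300541e-04, -5.44985819e+01, -2.73920274e+01,  6.44204090e-02,
        2.05112627e-02, -9.32121725e-05]), 'ee_pos': array([192.75069426, 594.07652365, 198.67903457]), 'orientation': array([ 0.24537011,  1.5569321 , -0.24717611]), 'ft_force': array([0.11076819, 0.05373184, 0.1107406 ]), 'moment': array([0.00383701, 0.00626404, 0.01158368]), 'width': 87.78356472403593}
```

View pics/scene0.png

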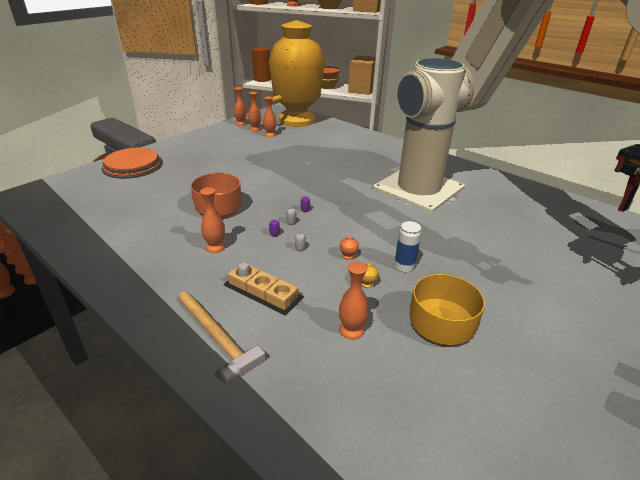

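View pics/side0.png

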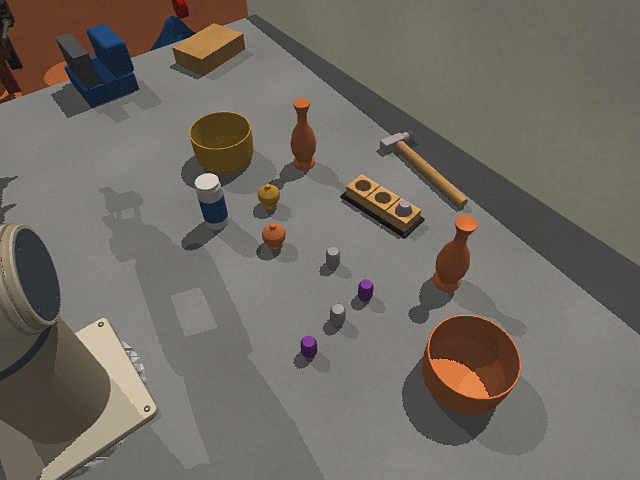

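Both views show the scene. Side view, possible mix-ups:
- **Steel feet:** (333,258) and (338,315) are wanted. The purple look-alikes at (366,290) and (309,347) are not, and the seated foot is at (404,209).
- **Finials:** copper at (273,236), brass at (269,196). The vases at (303,135) and (452,255) are not wanted.
- **Pots:** brass at (222,142), copper at (471,364).
- **Empty pockets:** (363,185) and (383,198).

```bash
python3 - <<'E'
from h import *
S=cam('side');C=cam('scene')
def tri(a,b):
    A=[];B=[]
    for d,(u,v) in ((S,a),(C,b)):
        P=d['K']@np.c_[d['R'],d['t']]; A+= [u*P[2]-P[0],v*P[2]-P[1]]
    X=np.linalg.svd(np.array(A))[2][-1]; return X[:3]/X[3]
def blob(d,seed,hs,r=22):
    hsv=cv2.cvtColor(d['pixels'],cv2.COLOR_BGR2HSV); lo,hi=hs
    m=cv2.inRange(hsv,lo,hi); n,l,st,c=cv2.connectedComponentsWithStats(m)
    ys,xs=np.nonzero(l); k=np.argmin((xs-seed[0])**2+(ys-seed[1])**2); i=l[ys[k],xs[k]]
    x,y,w,h,a=st[i]; return (x+w/2-.5,y+h/2-.5),tuple(int(q) for q in st[i])
cop=((3,120,50),(14,255,255)); br=((15,150,50),(28,255,255))
pur=((130,80,20),(160,255,255)); 
for n,s,c,h,z in [('cf',(273,240),(349,248),cop,30),('bf',(269,196),(370,277),br,30),('vR',(303,145),(354,305),cop,85),('vL',(452,255),(213,225),cop,85),('p1',(366,290),(275,228),pur,21),('p2',(309,347),(306,204),pur,21),('bp',(222,150),(447,310),br,50),('cp',(471,364),(217,195),cop,50)]:
    a,sa=blob(S,s,h); b,sb=blob(C,c,h)
    print(n,sa,sb,tri(a,b).round(1),ray(S,*a,z).round(1)[:2],ray(C,*b,z).round(1)[:2])
for n,a,b,z in [('f1',(333,258),(300,242),21),('f2',(338,315),(291,216),21),('seat',(404,205),(244,267),43),('k1',(363,185),(286,289),33),('k2',(383,198),(262,280),33),('tin',(211,200),(408,247),60)]:
    print(n,tri(a,b).round(1),ray(S,*a,z).round(1)[:2],ray(C,*b,z).round(1)[:2])
for d,n,(x,y,w,h) in ((S,'s',(180,120,270,240)),):
    cv2.imwrite('pics/crop1.png',cv2.resize(d['pixels'][y:y+h,x:x+w],None,fx=2.5,fy=2.5,interpolation=cv2.INTER_CUBIC))
E
```

```text
cf (262, 223, 24, 28, 478) (340, 236, 19, 24, 316) [447.9  61.   25.6] [446.5  57. ] [452.1  64.9]
bf (258, 184, 21, 26, 409) (362, 263, 16, 25, 274) [502.5 162.9  25.4] [501.2 157.3] [505.5 166.9]
vR (291, 98, 25, 72, 1231) (339, 262, 30, 78, 1582) [649.1 225.9  84.5] [648.8 225.2] [649.3 226.3]
vL (433, 215, 45, 77, 1826) (191, 173, 50, 80, 2614) [ 642.8 -221.7   98.7] [ 656.4 -218.3] [ 628.  -236.5]
p1 (358, 279, 15, 22, 263) (269, 220, 10, 17, 137) [ 510.3 -147.5   20.9] [ 510.1 -147.4] [ 510.6 -147.5]
p2 (301, 336, 16, 22, 300) (301, 197, 9, 15, 121) [ 358.1 -173.5   20.7] [ 358.4 -174.2] [ 357.8 -172.6]
bp (190, 112, 63, 62, 3027) (410, 274, 75, 72, 4251) [506.4 360.2  46.9] [505.2 355.6] [508.6 361.8]
cp (422, 315, 99, 99, 7588) (191, 173, 50, 80, 2614) [ 553.5 -358.9    2.5] [ 533.5 -369.9] [ 595.  -285.1]
f1 [509.6 -52.2  19.9] [510.  -53.8] [509.5 -50.2]
f2 [ 435.5 -157.    21.1] [ 436.6 -158.1] [ 434.1 -155.9]
seat [697.5 -52.4  46.7] [701.7 -51.2] [693.5 -54.5]
k1 [678.4  57.9  33. ] [682.3  54. ] [674.   62.3]
k2 [689.1  -1.   31.9] [689.2  -2.5] [689.1   1. ]
tin [388.9 193.4  61.8] [389.3 195.6] [387.2 192. ]
```

View pics/crop1.png

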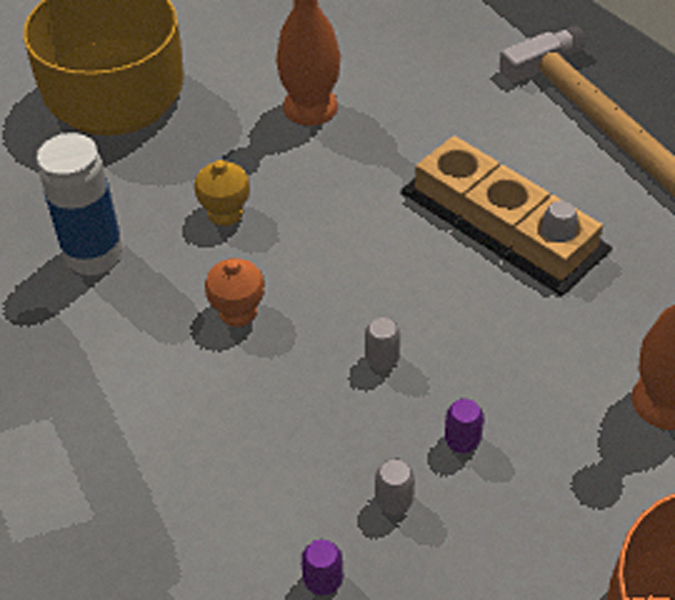

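The crop confirms the choices: two steel feet, two purple ones, copper and brass finials, and pockets a and b empty. Next I add a move planner and a more precise pot-rim fit.

```bash
cat >> h.py <<'E'
def plan(x,y,z,yaw,n,tilt=True):
    """print n rows from the measured pose to tool-down pose, jaw axis at yaw deg (mod 180)"""
    o=ctrl.get_obs(); p=np.array(o['ee_pos']); A=R.from_rotvec(o['orientation'])
    j=A.as_matrix()[:,1]; cur=np.degrees(np.arctan2(j[1],j[0]))
    d=(yaw-cur+90)%180-90; a=np.radians(cur+d)
    Y=np.array([np.cos(a),np.sin(a),0]);X=np.array([0,0,-1.]); T=R.from_matrix(np.c_[X,Y,np.cross(X,Y)])
    step=R.from_rotvec((A.inv()*T).as_rotvec()/n)
    dp=(np.array([x,y,z])-p)/n/1000
    print('p',p.round(1),'yaw',round(cur,1),'turn',round(d,1),'q',np.round(o['qpos'],2),'w',round(o['width'],1),'F',np.round(o['ft_force'],1),'t',round(o['t'],2))
    rows=[]
    for i in range(n):
        rows.append([*A.inv().apply(dp).round(4).tolist(),*np.degrees(step.as_rotvec()).round(1).tolist()]); A=A*step
    print(n,'per-row mm',np.linalg.norm(dp)*1000); print('['+',\n'.join(map(str,rows))+']')
E
python3 - <<'E'
from h import *
S=cam('side');C=cam('scene')
for nm,d,(x,y,w,h),lo,hi in [('cp side',S,(415,305,115,115),(3,60,20),(14,255,255)),('bp scene',C,(405,268,85,85),(15,100,20),(28,255,255)),('bp side',S,(185,105,75,75),(15,100,20),(28,255,255)),('cp scene',C,(188,170,60,50),(3,60,20),(14,255,255))]:
    m=np.zeros((480,640),np.uint8); hs=cv2.cvtColor(d['pixels'],cv2.COLOR_BGR2HSV)
    m[y:y+h,x:x+w]=cv2.inRange(hs[y:y+h,x:x+w],lo,hi)
    c=max(cv2.findContours(m,cv2.RETR_EXTERNAL,cv2.CHAIN_APPROX_NONE)[0],key=cv2.contourArea)[:,0]
    P=np.array([ray(d,u,v,86)[:2] for u,v in c]); 
    # rim on plane z=86: robust circle r=70 through contour points
    best=None;rg=np.random.default_rng(0)
    for k in range(3000):
        q=P[rg.integers(len(P),size=2)]; mid=q.mean(0); dv=q[1]-q[0]; L=np.linalg.norm(dv)
        if L<60 or L>139: continue
        for s in (1,-1):
            ce=mid+s*np.array([-dv[1],dv[0]])/L*np.sqrt(70**2-L*L/4)
            e=np.abs(np.linalg.norm(P-ce,axis=1)-70); g=(e<2.0).sum()
            if best is None or g>best[0]: best=(g,ce)
    print(nm,best,len(P))
plan(448,61,110,75,8)
E
```

```text
cp side (np.int64(160), array([ 527.5565151 , -367.27272703])) 279
bp scene (np.int64(101), array([511.39870841, 357.72571505])) 214
bp side (np.int64(83), array([508.29897317, 353.91443411])) 186
cp scene (np.int64(43), array([ 529.31350197, -364.14296426])) 153
p [192.9 594.3 199.1] yaw 72.0 turn 3.0 q [ 1.24  0.42  1.63 -0.    1.09 -0.02] w 88.2 F [0.1 0.8 0.3] t 0.35
8 per-row mm 74.73750464735343
[[0.0112, -0.0536, 0.0509, -0.4, 0.0, 0.0],
[0.0112, -0.0539, 0.0506, -0.4, 0.0, 0.0],
[0.0112, -0.0542, 0.0502, -0.4, 0.0, 0.0],
[0.0112, -0.0545, 0.0499, -0.4, 0.0, 0.0],
[0.0111, -0.0549, 0.0495, -0.4, 0.0, 0.0],
[0.0111, -0.0552, 0.0491, -0.4, 0.0, 0.0],
[0.0111, -0.0555, 0.0488, -0.4, 0.0, 0.0],
[0.0111, -0.0558, 0.0484, -0.4, 0.0, 0.0]]
```

Emit:
carry_out(commands=[[0,-0.043,0.041,0,0,0],[0,-0.043,0.041,0,0,0],[0,-0.043,0.041,0,0,0],[0,-0.043,0.041,0,0,0],[0,-0.043,0.041,0,0,0],[0,-0.043,0.041,0,0,0],[0,-0.043,0.041,0,0,0],[0,-0.043,0.041,0,0,0]], grip=0)

```text
t: 1.35
ee_pos: [404.6, 158.4, 199.7]
orientation: [0.244, 1.553, -0.236]
ft_force: [0.7, 0.8, -1.1]
width: 88.3
```

```bash
python3 - <<'E'
from h import *
plan(448,61,110,75,4)
E
```

```text
p [404.6 158.4 199.7] yaw 72.5 turn 2.5 q [ 0.34  0.13  2.04  0.    0.96 -0.92] w 88.3 F [ 0.7  0.8 -1.1] t 1.35
4 per-row mm 34.8366635308211
[[0.0224, -0.0201, 0.0176, -0.6, 0.1, -0.1],
[0.0224, -0.0202, 0.0174, -0.6, 0.1, -0.1],
[0.0224, -0.0204, 0.0172, -0.6, 0.1, -0.1],
[0.0224, -0.0206, 0.017, -0.6, 0.1, -0.1]]
```

Emit:
carry_out(commands=[[0,-0.027,0.023,0,0,0],[0.01,-0.027,0.023,0,0,0],[0.03,-0.027,0.023,0,0,0],[0.04,0,0,0,0,0],[0,0,0,0,0,0]])

```text
t: 1.98
ee_pos: [451.0, 53.4, 119.8]
orientation: [0.25, 1.546, -0.24]
ft_force: [-0.3, -0.0, 0.7]
width: 88.3
```

```bash
python3 - <<'E'
from h import *
d=cam('wrist'); cv2.imwrite('pics/w1.png',d['pixels'])
hs=cv2.cvtColor(d['pixels'],cv2.COLOR_BGR2HSV)
m=cv2.inRange(hs,(3,120,40),(14,255,255)); n,l,st,c=cv2.connectedComponentsWithStats(m)
for i in range(1,n):
    if st[i][4]>300: print(st[i],c[i].round(1))
for z in (0,33,62): print(z,proj(d,(448,61,z)).round(1))
plan(448,61,110,75,2)
E
```

```text
[ 297  204   63   62 3034] [328.  234.9]
[158 275  62  55 527] [191.9 300. ]
[421 275  48  39 338] [444.4 294.5]
[148 380  26  53 312] [160. 408.]
0 [325.9 225.8]
33 [326.8 234.6]
62 [327.9 244.2]
p [452.5  53.8 121.3] yaw 72.1 turn 2.9 q [ 0.09  0.29  2.06  0.01  0.77 -1.17] w 87.9 F [0.2 0.2 0.4] t 2.02
2 per-row mm 7.093702986715339
[[0.0057, 0.0027, -0.0033, -1.5, 0.4, -0.3],
[0.0057, 0.0028, -0.0032, -1.5, 0.4, -0.3]]
```

View pics/w1.png

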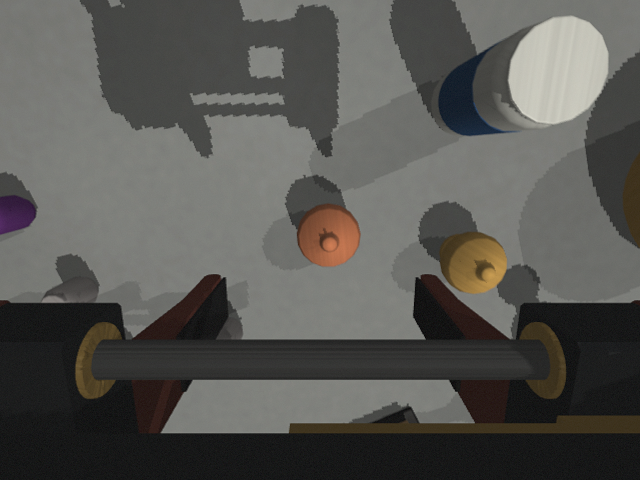

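The wrist view shows the copper finial belly at about (328,235), the brass finial at (473,263) and the tin at upper right. The prediction for copper is within about 1 mm.

Emit:
carry_out(commands=[[0.006,0.003,-0.0033,-1.5,0.4,-0.3],[0.006,0.003,-0.0033,-1.5,0.4,-0.3],[0.03,0,0,0,0,0],[0.03,0,0,0,0,0],[0.02,0,0,0,0,0],[0,0,0,0,0,0]])

```text
t: 2.78
ee_pos: [452.8, 65.9, 32.2]
orientation: [0.194, 1.554, -0.193]
ft_force: [-0.1, 0.4, 0.6]
width: 87.7
```

```bash
python3 - <<'E'
from h import *
plan(448.3,62,14,75,2)
E
```

```text
p [452.8  65.9  32.2] yaw 75.9 turn -0.9 q [ 0.12  0.47  2.09 -0.    0.57 -1.2 ] w 87.7 F [-0.1  0.4  0.6] t 2.77
2 per-row mm 9.54572680242427
[[0.0091, -0.0024, -0.0018, 0.4, 0.2, -0.0],
[0.0091, -0.0025, -0.0017, 0.4, 0.2, -0.0]]
```

Emit:
carry_out(commands=[[0.009,-0.0025,-0.0018,0,0,0],[0.009,-0.0025,-0.0018,0,0,0],[0,0,0,0,0,0]])

```text
t: 3.15
ee_pos: [449.3, 62.4, 14.9]
orientation: [0.193, 1.551, -0.191]
ft_force: [-0.5, -1.4, 0.2]
width: 87.8
```

```bash
python3 - <<'E'
from h import *
plan(448.3,62,14,75,1)
E
```

```text
p [449.3  62.4  14.9] yaw 76.0 turn -1.0 q [ 0.11  0.5   2.11 -0.    0.52 -1.21] w 87.8 F [-0.5 -1.4  0.2] t 3.15
1 per-row mm 1.4167158223836234
[[0.0009, -0.0006, -0.0009, 1.0, 0.6, -0.2]]
```

Emit:
carry_out(commands=[[0.001,0,-0.001,0,0,0],[0,0,0,0,0,0],[0,0,0,0,0,0],[0,0,0,0,0,0],[0,0,0,0,0,0],[0,0,0,0,0,0]], grip=1)

```text
t: 3.9
ee_pos: [449.0, 62.6, 14.6]
orientation: [0.193, 1.549, -0.191]
ft_force: [-1.1, 0.1, -2.3]
width: 43.8
```

Emit:
carry_out(commands=[[-0.02,0,0,0,0,0],[-0.04,0,0,0,0,0],[-0.05,0,0,0,0,0],[-0.04,0,0,0,0,0]])

```text
t: 4.4
ee_pos: [443.7, 62.3, 165.1]
orientation: [0.192, 1.559, -0.193]
ft_force: [0.4, -0.2, -2.9]
width: 43.7
```

```bash
python3 - <<'E'
from h import *
plan(528,-366,160,75,9)
E
```

```text
p [443.7  62.3 165.1] yaw 75.9 turn -0.9 q [ 0.11  0.21  2.04 -0.    0.89 -1.21] w 43.7 F [ 0.4 -0.2 -2.9] t 4.4
9 per-row mm 48.505148955673064
[[0.0006, -0.0439, 0.0206, 0.1, 0.0, 0.0],
[0.0006, -0.0439, 0.0207, 0.1, 0.0, 0.0],
[0.0006, -0.0438, 0.0208, 0.1, 0.0, 0.0],
[0.0006, -0.0438, 0.0209, 0.1, 0.0, 0.0],
[0.0006, -0.0437, 0.021, 0.1, 0.0, 0.0],
[0.0006, -0.0437, 0.021, 0.1, 0.0, 0.0],
[0.0006, -0.0437, 0.0211, 0.1, 0.0, 0.0],
[0.0006, -0.0436, 0.0212, 0.1, 0.0, 0.0],
[0.0006, -0.0436, 0.0213, 0.1, 0.0, 0.0]]
```

Emit:
carry_out(commands=[[0,-0.044,0.021,0,0,0],[0,-0.044,0.021,0,0,0],[0,-0.044,0.021,0,0,0],[0,-0.044,0.021,0,0,0],[0,-0.044,0.021,0,0,0],[0,-0.044,0.021,0,0,0],[0,-0.044,0.021,0,0,0],[0,-0.036,0.017,0,0,0]])

```text
t: 5.4
ee_pos: [522.6, -319.1, 168.3]
orientation: [0.19, 1.554, -0.186]
ft_force: [0.6, -0.4, -2.2]
width: 44.1
```

Emit:
carry_out(commands=[[0,-0.02,0.01,0,0,0],[0,0,0,0,0,0]])

```text
t: 5.65
ee_pos: [527.0, -344.0, 166.9]
orientation: [0.193, 1.555, -0.188]
ft_force: [0.5, 0.4, -1.7]
width: 43.8
```

```bash
python3 - <<'E'
from h import *
plan(528,-366,150,75,2)
d=cam('side'); p=ctrl.get_obs()['ee_pos']
w=cam('wrist')
u,v=proj(d,p).astype(int); print(u,v, [proj(d,p+np.array([0,0,k])).round(1) for k in(-14,19,48)])
a=d['pixels'][200:440,340:640]; b=w['pixels'][0:480,0:640]
cv2.imwrite('pics/s2.png',np.hstack([cv2.resize(a,(500,400)),cv2.resize(b,(300,225)).repeat(1,0) if 0 else cv2.copyMakeBorder(cv2.resize(b,(300,225)),0,175,0,0,cv2.BORDER_CONSTANT)]))
E
```

```text
p [ 527.  -344.   166.9] yaw 76.1 turn -1.1 q [-0.6   0.46  1.65  0.01  1.02 -1.93] w 43.8 F [ 0.5  0.4 -1.7] t 5.65
2 per-row mm 13.885094827361232
[[0.0084, -0.0106, 0.0031, 0.5, 0.2, -0.1],
[0.0084, -0.0105, 0.0032, 0.5, 0.2, -0.1]]
472 316 [array([470.4, 322. ]), array([476.1, 310. ]), array([481.4, 298.6])]
```

View pics/s2.png

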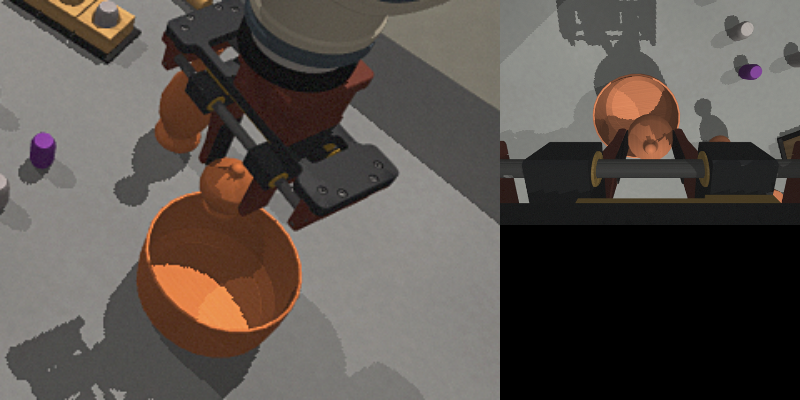

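The copper finial is held upright over the pot's near side, tip at about side px (482,302). It sits perhaps 5 mm low in the fingers, so I'll centre and lower by feel.

Emit:
carry_out(commands=[[0,-0.0106,0.003,0.5,0,0],[0,-0.0106,0.003,0.5,0,0],[0.03,0,0,0,0,0],[0.035,0,0,0,0,0],[0.03,0,0,0,0,0],[0.015,0,0,0,0,0],[0,0,0,0,0,0]])

```text
t: 6.62
ee_pos: [529.8, -365.3, 56.0]
orientation: [0.204, 1.551, -0.201]
ft_force: [0.4, 0.7, -2.2]
width: 43.7
```

```bash
python3 - <<'E'
from h import *
plan(528,-366,28,75,2)
d=cam('wrist');hs=cv2.cvtColor(d['pixels'],cv2.COLOR_BGR2HSV)
p=ctrl.get_obs()['ee_pos']
cv2.imwrite('pics/w3.png',d['pixels'])
for k in (5,14,19,40,48): print(k,proj(d,p+np.array([0,0,k])).round(0))
E
```

```text
p [ 529.8 -365.3   56. ] yaw 75.2 turn -0.2 q [-0.63  0.63  1.67  0.01  0.84 -1.94] w 43.7 F [ 0.4  0.7 -2.2] t 6.62
2 per-row mm 14.014601044059741
[[0.014, -0.0006, -0.0009, 0.1, 0.3, -0.1],
[0.014, -0.0006, -0.0008, 0.1, 0.3, -0.1]]
5 [319. 286.]
14 [319. 292.]
19 [319. 296.]
40 [318. 315.]
48 [318. 324.]
```

View pics/w3.png

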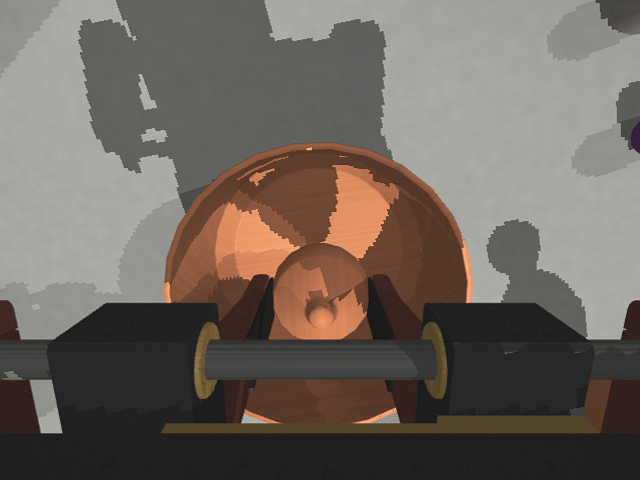

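Wrist view: finial upright, tip at (320,318), belly centre (321,291), centred in the rim (columns 166–468). That puts its underside about 20 mm below the TCP, so I expect floor contact near TCP z = 25.

Emit:
carry_out(commands=[[0.012,0,0,0,0,0],[0.01,0,0,0,0,0],[0.003,0,0,0,0,0],[0,0,0,0,0,0]])

```text
t: 7.18
ee_pos: [532.3, -366.8, 32.9]
orientation: [0.202, 1.546, -0.203]
ft_force: [-0.5, 0.7, -2.8]
width: 43.6
```

Emit:
carry_out(commands=[[0.002,0,0,0,0,0],[0.001,0,0,0,0,0]])

```text
t: 7.42
ee_pos: [532.6, -367.0, 30.2]
orientation: [0.201, 1.546, -0.203]
ft_force: [0.4, 0.3, -1.0]
width: 43.7
```

Emit:
carry_out(commands=[[0.0015,0,0,0,0,0],[0,0,0,0,0,0]])

```text
t: 7.68
ee_pos: [532.7, -367.1, 28.7]
orientation: [0.201, 1.545, -0.203]
ft_force: [0.5, 0.6, -2.1]
width: 43.7
```

Emit:
carry_out(commands=[[0.0015,0,0,0,0,0],[0,0,0,0,0,0]])

```text
t: 7.92
ee_pos: [532.8, -367.1, 27.2]
orientation: [0.201, 1.545, -0.203]
ft_force: [0.3, -0.5, -1.5]
width: 44.0
```

Emit:
carry_out(commands=[[0.0012,0,0,0,0,0],[0,0,0,0,0,0]])

```text
t: 8.18
ee_pos: [532.8, -367.1, 25.9]
orientation: [0.201, 1.545, -0.203]
ft_force: [-0.4, -1.0, -1.5]
width: 43.8
```

Emit:
carry_out(commands=[[0.001,0,0,0,0,0],[0,0,0,0,0,0]])

```text
t: 8.43
ee_pos: [532.8, -367.1, 24.9]
orientation: [0.201, 1.545, -0.203]
ft_force: [0.0, 0.1, -2.2]
width: 43.4
```

Emit:
carry_out(commands=[[0.001,0,0,0,0,0],[0,0,0,0,0,0]])

```text
t: 8.68
ee_pos: [532.9, -367.1, 23.8]
orientation: [0.201, 1.545, -0.203]
ft_force: [0.3, -0.2, -2.8]
width: 43.9
```

Emit:
carry_out(commands=[[0.001,0,0,0,0,0],[0,0,0,0,0,0]])

```text
t: 8.93
ee_pos: [532.9, -367.2, 22.8]
orientation: [0.201, 1.545, -0.203]
ft_force: [-0.6, -1.4, -2.3]
width: 43.6
```

Emit:
carry_out(commands=[[0.0007,0,0,0,0,0],[0,0,0,0,0,0]])

```text
t: 9.18
ee_pos: [532.9, -367.2, 22.0]
orientation: [0.201, 1.545, -0.203]
ft_force: [0.7, 0.5, -2.2]
width: 43.6
```

```bash
python3 - <<'E'
from h import *
plan(532,-367,23,75,1)
d=cam('wrist'); p=ctrl.get_obs()['ee_pos']
hs=cv2.cvtColor(d['pixels'],cv2.COLOR_BGR2HSV)
cv2.imwrite('pics/w4.png',cv2.resize(d['pixels'][220:360,230:410],None,fx=3,fy=3))
A=R.from_rotvec(ctrl.get_obs()['orientation']).as_matrix()
for k in (13,40,42,45,48): print(k,proj(d,p-A[:,0]*k).round(0))
E
```

```text
p [ 532.9 -367.2   22. ] yaw 75.2 turn -0.2 q [-0.62  0.68  1.68  0.01  0.77 -1.94] w 43.6 F [ 0.7  0.5 -2.2] t 9.18
1 per-row mm 1.361389157026171
[[-0.001, -0.0001, -0.0009, 0.2, 0.9, -0.0]]
13 [319. 290.]
40 [319. 313.]
42 [318. 315.]
45 [318. 318.]
48 [318. 321.]
```

Emit:
carry_out(commands=[[0.0008,0,0,0,0.5,0],[0,0,0,0,0,0]])

```text
t: 9.48
ee_pos: [533.0, -367.2, 21.3]
orientation: [0.202, 1.554, -0.203]
ft_force: [0.6, -0.8, -2.2]
width: 43.7
```

Emit:
carry_out(commands=[[0.0008,0,0,0,0.4,0],[0,0,0,0,0,0]])

```text
t: 9.72
ee_pos: [533.1, -367.2, 20.4]
orientation: [0.203, 1.562, -0.202]
ft_force: [0.1, 0.2, -2.1]
width: 44.0
```

Emit:
carry_out(commands=[[0.0007,0,0,0,0,0],[0,0,0,0,0,0]])

```text
t: 9.98
ee_pos: [533.1, -367.3, 19.8]
orientation: [0.203, 1.562, -0.202]
ft_force: [-0.4, 0.9, -1.9]
width: 43.7
```

Emit:
carry_out(commands=[[0.0006,0,0,0,0,0],[0,0,0,0,0,0]])

```text
t: 10.22
ee_pos: [533.2, -367.3, 19.8]
orientation: [0.203, 1.561, -0.202]
ft_force: [-0.1, 0.1, -1.6]
width: 43.9
```

Emit:
carry_out(commands=[[0.0006,0,0,0,0,0],[0,0,0,0,0,0]])

```text
t: 10.48
ee_pos: [533.3, -367.3, 19.8]
orientation: [0.203, 1.561, -0.202]
ft_force: [-0.1, 0.9, 0.2]
width: 43.6
```

View pics/w4.png

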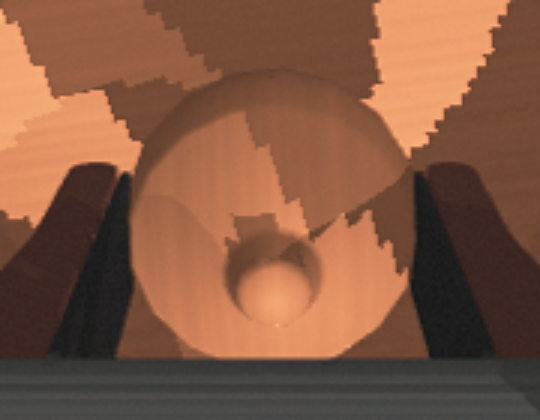

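The TCP stopped at 19.8 and the 2 N weight came off, which is gentle floor contact. Now release and rise.

Emit:
carry_out(commands=[[0,0,0,0,0,0],[0,0,0,0,0,0],[0,0,0,0,0,0],[0,0,0,0,0,0]], grip=0.22)

```text
t: 10.98
ee_pos: [533.7, -367.7, 19.4]
orientation: [0.202, 1.56, -0.203]
ft_force: [0.7, -0.5, -0.8]
width: 68.3
```

Emit:
carry_out(commands=[[-0.015,0,0,0,0,0],[-0.03,0,0,0,0,0],[-0.05,0,0,0,0,0],[-0.06,0,0,0,0,0]])

```text
t: 11.48
ee_pos: [531.1, -365.9, 176.0]
orientation: [0.206, 1.568, -0.2]
ft_force: [1.1, 0.2, -0.0]
width: 68.2
```

```bash
python3 - <<'E'
from h import *
d=cam('wrist'); cv2.imwrite('pics/w5.png',d['pixels'])
plan(502.5,163,140,75,10)
E
```

```text
p [ 535.2 -368.8  185.6] yaw 75.2 turn -0.2 q [-0.62  0.47  1.59  0.    1.08 -1.93] w 68.4 F [ 1.7 -3.   4.1] t 11.53
10 per-row mm 53.47919259655686
[[0.0044, 0.0506, -0.0168, 0.0, 0.0, 0.0],
[0.0044, 0.0506, -0.0168, 0.0, 0.0, 0.0],
[0.0044, 0.0506, -0.0168, 0.0, 0.0, 0.0],
[0.0044, 0.0506, -0.0168, 0.0, 0.0, 0.0],
[0.0045, 0.0506, -0.0168, 0.0, 0.0, 0.0],
[0.0045, 0.0506, -0.0168, 0.0, 0.0, 0.0],
[0.0045, 0.0506, -0.0169, 0.0, 0.0, 0.0],
[0.0045, 0.0505, -0.0169, 0.0, 0.0, 0.0],
[0.0045, 0.0505, -0.0169, 0.0, 0.0, 0.0],
[0.0045, 0.0505, -0.0169, 0.0, 0.0, 0.0]]
```

View pics/w5.png

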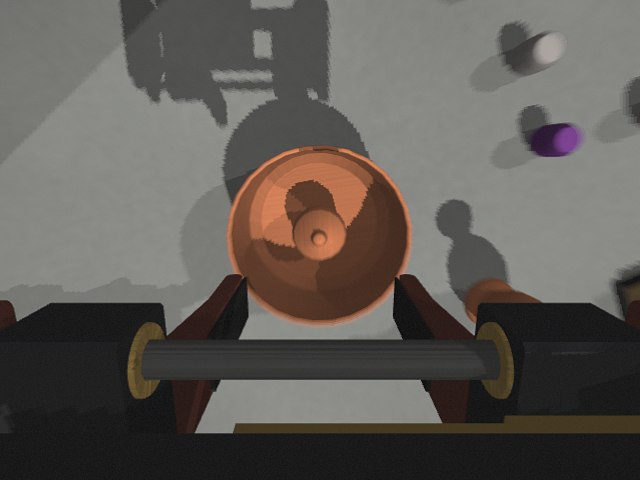

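The copper finial stands upright at the pot's centre, tip (319,238). Now the brass finial.

Emit:
carry_out(commands=[[0,0.05,-0.017,0,0,0],[0,0.05,-0.017,0,0,0],[0,0.05,-0.017,0,0,0],[0,0.05,-0.017,0,0,0],[0,0.05,-0.017,0,0,0],[0,0.05,-0.017,0,0,0],[0,0.05,-0.017,0,0,0],[0,0.05,-0.017,0,0,0]], grip=0)

```text
t: 12.52
ee_pos: [510.4, 59.5, 194.1]
orientation: [0.202, 1.534, -0.213]
ft_force: [0.5, -0.1, 0.6]
width: 88.0
```

Emit:
carry_out(commands=[[0.01,0.045,-0.015,0,0,0],[0.02,0.025,-0.01,0,0,0],[0.02,0,0,0,0,0],[0,0,0,0,0,0]])

```text
t: 13.02
ee_pos: [506.9, 140.1, 146.4]
orientation: [0.2, 1.527, -0.205]
ft_force: [0.2, 0.3, 0.7]
width: 87.8
```

```bash
python3 - <<'E'
from h import *
d=cam('wrist'); cv2.imwrite('pics/w6.png',d['pixels'])
hs=cv2.cvtColor(d['pixels'],cv2.COLOR_BGR2HSV)
m=cv2.inRange(hs,(15,110,40),(28,255,255)); n,l,st,c=cv2.connectedComponentsWithStats(m)
for i in range(1,n):
    if st[i][4]>600: x,y,w,h,a=st[i]; print(st[i],c[i].round(1),ray(d,x+w/2-.5,y+h/2-.5,33).round(1),ray(d,*c[i],33).round(1))
print(proj(d,(502.5,163,33)))
plan(502.5,163,110,75,2)
E
```

```text
[  493    55   147   215 24130] [577.3 165.3] [503.1 341.7  33. ] [508.  350.1  33. ]
[ 315  191   58   58 2610] [343.8 219.8] [503.2 161.5  33. ] [503.5 161.7  33. ]
[  75  322   47   77 1706] [ 92.9 360.6] [573.4 -88.   33. ] [572.8 -92.8  33. ]
[ 519  322   47   77 1676] [547.5 360.7] [677.8 306.4  33. ] [679.8 311.2  33. ]
[ 245  390  395   43 5195] [435.5 422.6] [709.7 208.2  33. ] [721.4 199.8  33. ]
[184 411  72  22 778] [226.1 424.2] [666.5  -2.5  33. ] [671.2   2.7  33. ]
[345.02634634 218.26998764]
p [507.6 140.2 147.3] yaw 75.1 turn -0.1 q [ 0.26  0.34  1.91 -0.02  0.86 -1.04] w 87.8 F [0.7 0.6 0.1] t 13.07
2 per-row mm 21.99678386617821
[[0.0184, 0.0103, -0.0061, 0.1, 1.0, -0.0],
[0.0185, 0.0103, -0.0058, 0.1, 1.0, -0.0]]
```

Emit:
carry_out(commands=[[0.018,0.01,-0.0055,0,1,0],[0.018,0.01,-0.0055,0,1,0],[0.025,0,0,0,0,0],[0.025,0,0,0,0,0],[0.02,0,0,0,0,0],[0,0,0,0,0,0]])

```text
t: 13.82
ee_pos: [504.2, 164.7, 35.8]
orientation: [0.209, 1.562, -0.203]
ft_force: [-0.1, -0.7, 0.2]
width: 87.8
```

```bash
python3 - <<'E'
from h import *
plan(503.2,161.8,14,75,2)
E
```

```text
p [504.2 164.7  35.8] yaw 75.0 turn 0.0 q [ 0.29  0.54  1.93  0.01  0.67 -1.02] w 87.8 F [-0.1 -0.7  0.2] t 13.82
2 per-row mm 11.032205528069946
[[0.0109, -0.0016, -0.0001, -0.0, -0.1, -0.1],
[0.0109, -0.0016, -0.0001, -0.0, -0.1, -0.1]]
```

Emit:
carry_out(commands=[[0.011,-0.0015,0,0,0,0],[0.011,-0.0015,0,0,0,0],[0,0,0,0,0,0]])

```text
t: 14.2
ee_pos: [504.1, 162.2, 13.0]
orientation: [0.21, 1.562, -0.203]
ft_force: [-0.4, 0.1, 0.2]
width: 88.1
```

Emit:
carry_out(commands=[[0,0,0,0,0,0],[0,0,0,0,0,0],[0,0,0,0,0,0],[0,0,0,0,0,0],[0,0,0,0,0,0],[0,0,0,0,0,0]], grip=1)

```text
t: 14.95
ee_pos: [504.8, 162.3, 14.2]
orientation: [0.21, 1.56, -0.203]
ft_force: [-0.1, -0.4, -1.1]
width: 44.4
```

Emit:
carry_out(commands=[[-0.02,0,0,0,0,0],[-0.04,0,0,0,0,0],[-0.05,0,0,0,0,0],[-0.05,0,0,0,0,0],[-0.02,0,0,0,0,0]])

```text
t: 15.58
ee_pos: [502.2, 160.9, 196.4]
orientation: [0.208, 1.567, -0.205]
ft_force: [0.3, -0.5, -3.0]
width: 44.5
```

```bash
python3 - <<'E'
from h import *
plan(510,356,180,75,4)
E
```

```text
p [502.2 160.9 196.4] yaw 74.9 turn 0.1 q [ 0.28  0.29  1.84  0.01  1.02 -1.03] w 44.5 F [ 0.3 -0.5 -3. ] t 15.57
4 per-row mm 48.986780863310564
[[0.0042, 0.0476, -0.0108, -0.0, -0.1, -0.0],
[0.0042, 0.0476, -0.0108, -0.0, -0.1, -0.0],
[0.0042, 0.0476, -0.0108, -0.0, -0.1, -0.0],
[0.0041, 0.0476, -0.0107, -0.0, -0.1, -0.0]]
```

Emit:
carry_out(commands=[[0,0.048,-0.011,0,0,0],[0,0.048,-0.011,0,0,0],[0,0.048,-0.011,0,0,0],[0,0.04,-0.009,0,0,0],[0,0.005,0,0,0,0],[0,0,0,0,0,0]])

```text
t: 16.32
ee_pos: [511.2, 358.8, 198.5]
orientation: [0.21, 1.564, -0.206]
ft_force: [1.1, -1.1, -1.9]
width: 43.8
```

```bash
python3 - <<'E'
from h import *
d=cam('wrist')
hs=cv2.cvtColor(d['pixels'],cv2.COLOR_BGR2HSV); m=cv2.inRange(hs,(15,110,25),(28,255,255)); m[320:]=0
c=max(cv2.findContours(m,cv2.RETR_EXTERNAL,cv2.CHAIN_APPROX_NONE)[0],key=cv2.contourArea)[:,0]
P=np.array([ray(d,u,v,86)[:2] for u,v in c if v<300]); 
best=None;rg=np.random.default_rng(0)
for k in range(3000):
    q=P[rg.integers(len(P),size=2)]; mid=q.mean(0); dv=q[1]-q[0]; L=np.linalg.norm(dv)
    if L<60 or L>139: continue
    for s in (1,-1):
        ce=mid+s*np.array([-dv[1],dv[0]])/L*np.sqrt(70**2-L*L/4); g=(np.abs(np.linalg.norm(P-ce,axis=1)-70)<2).sum()
        if best is None or g>best[0]: best=(g,ce)
print(best,len(P))
plan(*best[1],60,75,4)
E
```

```text
(np.int64(342), array([508.52746782, 357.24350805])) 422
p [511.2 358.5 198.6] yaw 74.8 turn 0.2 q [ 0.59  0.42  1.63  0.    1.09 -0.72] w 44.4 F [-0.8  1.1 -2.9] t 16.38
4 per-row mm 34.646549428082245
[[0.0346, -0.0005, -0.0004, -0.1, -0.1, -0.0],
[0.0346, -0.0005, -0.0005, -0.1, -0.1, -0.0],
[0.0346, -0.0005, -0.0005, -0.1, -0.1, -0.0],
[0.0346, -0.0005, -0.0005, -0.1, -0.1, -0.0]]
```

Emit:
carry_out(commands=[[0.035,-0.0005,-0.0005,0,0,0],[0.04,-0.0005,-0.0005,0,0,0],[0.035,0,0,0,0,0],[0.025,0,0,0,0,0],[0.02,0,0,0,0,0],[0.006,0,0,0,0,0],[0,0,0,0,0,0]])

```text
t: 17.25
ee_pos: [511.7, 350.7, 35.2]
orientation: [0.217, 1.562, -0.213]
ft_force: [-0.6, -0.6, -2.1]
width: 44.0
```

```bash
python3 - <<'E'
from h import *
plan(510,357,21,75,4)
E
```

```text
p [511.7 350.7  35.2] yaw 74.3 turn 0.7 q [ 0.58  0.63  1.73  0.    0.78 -0.72] w 44.0 F [-0.6 -0.6 -2.1] t 17.25
4 per-row mm 3.8986905603348228
[[0.0035, 0.0014, -0.0008, -0.2, -0.0, -0.0],
[0.0035, 0.0014, -0.0008, -0.2, -0.0, -0.0],
[0.0035, 0.0014, -0.0008, -0.2, -0.0, -0.0],
[0.0035, 0.0014, -0.0008, -0.2, -0.0, -0.0]]
```

Emit:
carry_out(commands=[[0.003,0.0014,-0.0008,0,0,0],[0.003,0.0014,-0.0008,0,0,0],[0.003,0.0014,-0.0008,0,0,0],[0.003,0.0014,-0.0008,0,0,0],[0.001,0,0,0,0,0],[0,0,0,0,0,0]])

```text
t: 18.0
ee_pos: [511.6, 358.9, 24.0]
orientation: [0.219, 1.558, -0.21]
ft_force: [-0.4, -0.3, -1.1]
width: 44.3
```

Emit:
carry_out(commands=[[0.0007,0,0,0,0,0],[0,0,0,0,0,0]])

```text
t: 18.25
ee_pos: [511.6, 358.8, 23.3]
orientation: [0.219, 1.558, -0.21]
ft_force: [-0.7, 0.2, -2.5]
width: 44.5
```

Emit:
carry_out(commands=[[0.0011,0,0,0,0,0],[0.001,0,0,0,0,0],[0,0,0,0,0,0]])

```text
t: 18.62
ee_pos: [511.7, 358.8, 21.1]
orientation: [0.219, 1.558, -0.21]
ft_force: [0.8, 0.7, -1.7]
width: 44.2
```

Emit:
carry_out(commands=[[0.0007,0,0,0,0,0],[0,0,0,0,0,0]])

```text
t: 18.88
ee_pos: [511.7, 358.8, 20.4]
orientation: [0.219, 1.558, -0.21]
ft_force: [0.4, -0.2, -1.0]
width: 44.6
```

Emit:
carry_out(commands=[[0.0006,0,0,0,0,0],[0,0,0,0,0,0]])

```text
t: 19.12
ee_pos: [511.7, 358.8, 19.8]
orientation: [0.219, 1.558, -0.21]
ft_force: [0.5, 0.3, -1.9]
width: 44.2
```

Emit:
carry_out(commands=[[0.0006,0,0,0,0,0],[0,0,0,0,0,0]])

```text
t: 19.38
ee_pos: [511.8, 358.8, 19.2]
orientation: [0.22, 1.558, -0.21]
ft_force: [-0.3, 1.1, -2.2]
width: 44.3
```

Emit:
carry_out(commands=[[0.0006,0,0,0,0,0],[0,0,0,0,0,0]])

```text
t: 19.62
ee_pos: [511.9, 358.9, 19.1]
orientation: [0.219, 1.558, -0.21]
ft_force: [-0.8, 0.4, -1.4]
width: 44.1
```

Emit:
carry_out(commands=[[0.0005,0,0,0,0,0],[0,0,0,0,0,0]])

```text
t: 19.88
ee_pos: [511.9, 358.9, 19.1]
orientation: [0.22, 1.558, -0.21]
ft_force: [0.3, -0.5, -0.1]
width: 44.1
```

Same contact signature (z stalled at 19.1, weight unloaded). Release and rise.

Emit:
carry_out(commands=[[0,0,0,0,0,0],[0,0,0,0,0,0],[0,0,0,0,0,0],[0,0,0,0,0,0]], grip=0.22)

```text
t: 20.38
ee_pos: [512.4, 359.2, 18.8]
orientation: [0.22, 1.557, -0.209]
ft_force: [0.0, -0.7, 0.2]
width: 68.5
```

Emit:
carry_out(commands=[[-0.015,0,0,0,0,0],[-0.03,0,0,0,0,0],[-0.05,0,0,0,0,0],[-0.06,0,0,0,0,0],[-0.02,0,0,0,0,0]])

```text
t: 21.0
ee_pos: [511.1, 357.7, 201.1]
orientation: [0.219, 1.558, -0.21]
ft_force: [0.8, -0.2, -0.1]
width: 68.5
```

```bash
python3 - <<'E'
from h import *
d=cam('wrist'); cv2.imwrite('pics/w7.png',d['pixels'])
plan(510,-52,110,75,9)
E
```

```text
p [511.7 358.1 202.6] yaw 74.3 turn 0.7 q [ 0.59  0.42  1.63  0.    1.09 -0.71] w 68.5 F [1.3 0.9 2.3] t 21.05
9 per-row mm 46.711448688514345
[[0.01, -0.044, 0.0121, -0.1, 0.0, -0.0],
[0.01, -0.044, 0.0121, -0.1, 0.0, -0.0],
[0.01, -0.044, 0.012, -0.1, 0.0, -0.0],
[0.0101, -0.044, 0.0119, -0.1, 0.0, -0.0],
[0.0101, -0.044, 0.0119, -0.1, 0.0, -0.0],
[0.0102, -0.044, 0.0118, -0.1, 0.0, -0.0],
[0.0102, -0.044, 0.0118, -0.1, 0.0, -0.0],
[0.0102, -0.044, 0.0117, -0.1, 0.0, -0.0],
[0.0103, -0.0441, 0.0117, -0.1, 0.0, -0.0]]
```

View pics/w7.png

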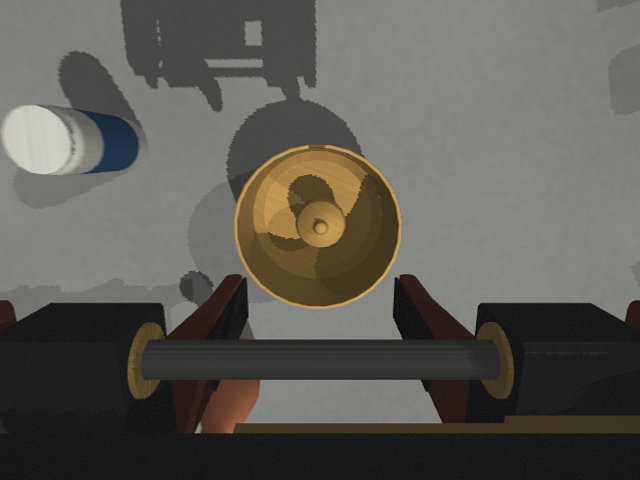

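The brass finial stands upright at the pot's centre, tip (320,228). Next is foot_1, with the jaws across the socket row at yaw about 9°.

```bash
python3 - <<'E'
from h import *
plan(510,-45,180,9,8)
E
```

```text
p [511.7 358.1 202.6] yaw 74.3 turn -65.3 q [ 0.59  0.42  1.63  0.    1.09 -0.71] w 68.5 F [1.3 0.9 2.3] t 21.05
8 per-row mm 50.46399039208709
[[0.0025, -0.0486, 0.0134, 8.2, -0.0, -0.1],
[0.0025, -0.0462, 0.0202, 8.2, -0.0, -0.1],
[0.0026, -0.0429, 0.0265, 8.2, -0.0, -0.1],
[0.0026, -0.0386, 0.0323, 8.2, -0.0, -0.1],
[0.0027, -0.0337, 0.0375, 8.2, -0.0, -0.1],
[0.0027, -0.028, 0.0419, 8.2, -0.0, -0.1],
[0.0028, -0.0218, 0.0455, 8.2, -0.0, -0.1],
[0.0028, -0.0151, 0.0481, 8.2, -0.0, -0.1]]
```

Emit:
carry_out(commands=[[0.0025,-0.0486,0.0134,8.2,0,0],[0.0025,-0.0462,0.0202,8.2,0,0],[0.0026,-0.0429,0.0265,8.2,0,0],[0.0026,-0.0386,0.0323,8.2,0,0],[0.0027,-0.0337,0.0375,8.2,0,0],[0.0027,-0.028,0.042,8.2,0,0],[0.0028,-0.022,0.0455,8.2,0,0],[0.003,-0.015,0.048,8.2,0,0]], grip=0.38)

```text
t: 22.05
ee_pos: [502.7, -53.1, 179.6]
orientation: [1.13, 1.263, -1.107]
ft_force: [0.9, -0.2, -0.7]
width: 54.3
```

```bash
python3 - <<'E'
from h import *
plan(510,-48,130,9,3)
E
```

```text
p [502.7 -53.1 179.6] yaw 7.0 turn 2.0 q [-0.14  0.27  1.91  0.01  0.95 -0.27] w 54.3 F [ 0.9 -0.2 -0.7] t 22.05
3 per-row mm 16.782645428974575
[[0.0166, 0.0024, -0.0013, -0.7, -0.2, -0.2],
[0.0165, 0.0025, -0.0013, -0.7, -0.2, -0.2],
[0.0165, 0.0026, -0.0013, -0.7, -0.2, -0.2]]
```

Emit:
carry_out(commands=[[0.017,0.0025,-0.001,-0.7,0,0],[0.017,0.0025,-0.001,-0.7,0,0],[0.017,0.0025,0,-0.7,0,0],[0,0,0,0,0,0]])

```text
t: 22.55
ee_pos: [509.6, -50.3, 125.1]
orientation: [1.102, 1.28, -1.081]
ft_force: [-0.3, 0.1, -0.4]
width: 54.4
```

```bash
python3 - <<'E'
from h import *
d=cam('wrist'); cv2.imwrite('pics/w8.png',d['pixels'])
for n,x,y in (('f1',510,-52),('f2',435.5,-157),('k1',679,56),('k2',689,0)): print(n,proj(d,(x,y,42 if n[0]=='f' else 33)).round(0),proj(d,(x,y,0)).round(0))
plan(510,-52,110,9,1)
E
```

```text
f1 [320. 247.] [319. 235.]
f2 [208. 357.] [221. 333.]
k1 [572. 137.] [544. 139.]
k2 [561. 214.] [536. 208.]
p [510.  -50.4 125.8] yaw 9.1 turn -0.1 q [-0.13  0.36  1.94  0.01  0.84 -0.3 ] w 54.4 F [-0.3  0.7 -0.5] t 22.6
1 per-row mm 15.896254053058206
[[0.0158, -0.0004, 0.0017, 0.1, -0.5, -0.6]]
```

View pics/w8.png

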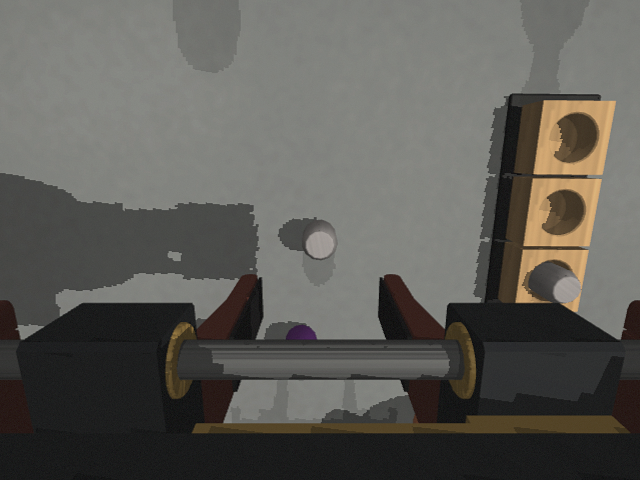

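Wrist view: foot_1 top at (320,241), pocket mouths at (577,137) and (564,212), seated foot at (566,285).

```bash
python3 - <<'E'
from h import *
d=cam('wrist')
hs=cv2.cvtColor(d['pixels'],cv2.COLOR_BGR2HSV); hh,ss,vv=cv2.split(hs)
g=vv[215:265,295:345]; 
m=((vv>150)&(ss<40)).astype(np.uint8); m[:215]=0;m[265:]=0;m[:,:295]=0;m[:,345:]=0
print('foot top mask',cv2.boundingRect(cv2.findNonZero(m)) if m.any() else 0, vv[241,320],ss[241,320])
for n,u,v,z in (('f1 top',320,241,42),('k1',577,137,33),('k1blk',575.5,137,33),('k2',564,212,33),('seat top',567,286,53)): print(n,ray(d,u,v,z).round(1))
# wood top mask corners
w=cv2.inRange(hs,(10,60,150),(25,200,255)); w[:90]=0;w[300:]=0;w[:,:490]=0
for c in cv2.findContours(w,cv2.RETR_EXTERNAL,cv2.CHAIN_APPROX_SIMPLE)[0]:
    if cv2.contourArea(c)>500: print(cv2.approxPolyDP(c,5,True)[:,0].tolist())
E
```

```text
foot top mask (306, 231, 27, 27) 160 19
f1 top [510.1 -47.7  42. ]
k1 [684.   56.7  33. ]
k1blk [682.9  56.6  33. ]
k2 [691.8   2.   33. ]
seat top [697.6 -50.5  53. ]
[[522, 249], [515, 299], [536, 299], [521, 281], [534, 264], [550, 258], [569, 265], [579, 282], [578, 299], [587, 250]]
[[532, 178], [523, 245], [588, 245], [600, 179]]
[[543, 100], [533, 173], [601, 174], [614, 101]]
```

Emit:
carry_out(commands=[[0.025,-0.0001,-0.001,0,-0.5,-0.5],[0.03,0,0,0,0,0],[0.025,0,0,0,0,0],[0.008,0,0,0,0,0],[0,0,0,0,0,0]])

```text
t: 23.28
ee_pos: [514.9, -47.6, 39.9]
orientation: [1.092, 1.272, -1.082]
ft_force: [-0.2, 0.6, -0.8]
width: 54.2
```

```bash
python3 - <<'E'
from h import *
plan(510,-49,25,8.5,2)
E
```

```text
p [514.9 -47.6  39.9] yaw 9.3 turn -0.8 q [-0.11  0.51  1.97 -0.    0.65 -0.28] w 54.2 F [-0.2  0.6 -0.8] t 23.27
2 per-row mm 7.898385836722914
[[0.0074, -0.0026, 0.0002, 0.4, 0.1, -0.3],
[0.0075, -0.0026, 0.0003, 0.4, 0.1, -0.3]]
```

Emit:
carry_out(commands=[[0.0075,-0.0025,0.0005,0.4,0,-0.3],[0.0075,-0.0025,0.0005,0.4,0,-0.3],[0,0,0,0,0,0]])

```text
t: 23.65
ee_pos: [511.5, -49.7, 26.0]
orientation: [1.098, 1.27, -1.099]
ft_force: [-0.7, 0.6, 0.2]
width: 54.5
```

```bash
python3 - <<'E'
from h import *
plan(510,-49,25,8.5,1)
E
```

```text
p [511.5 -49.7  26. ] yaw 8.5 turn 0.0 q [-0.12  0.54  1.97 -0.01  0.63 -0.26] w 54.5 F [-0.7  0.6  0.2] t 23.65
1 per-row mm 1.928145065026377
[[0.001, -0.0014, -0.0009, -0.0, 0.3, -0.2]]
```

Emit:
carry_out(commands=[[0.001,-0.0014,-0.0007,0,0.3,-0.2],[0,0,0,0,0,0],[0,0,0,0,0,0],[0,0,0,0,0,0],[0,0,0,0,0,0],[0,0,0,0,0,0]], grip=1)

```text
t: 24.4
ee_pos: [510.5, -49.3, 25.5]
orientation: [1.101, 1.276, -1.099]
ft_force: [0.0, -0.5, 0.1]
width: 0.9
```

Emit:
carry_out(commands=[[-0.02,0,0,0,0,0],[-0.04,0,0,0,0,0],[-0.03,0,0,0,0,0]])

```text
t: 24.78
ee_pos: [508.3, -49.1, 115.4]
orientation: [1.099, 1.281, -1.103]
ft_force: [0.4, -1.0, 0.5]
width: 0.4
```

```bash
python3 - <<'E'
from h import *
plan(690,2,115,8.3,4)
E
```

```text
p [508.3 -49.1 115.4] yaw 8.5 turn -0.2 q [-0.12  0.38  1.94  0.    0.83 -0.27] w 0.4 F [ 0.4 -1.   0.5] t 24.77
4 per-row mm 47.183448784021685
[[-0.0002, 0.0468, -0.006, 0.0, -0.0, 0.1],
[-0.0001, 0.0468, -0.006, 0.0, -0.0, 0.1],
[-0.0, 0.0468, -0.006, 0.0, -0.0, 0.1],
[0.0, 0.0468, -0.0061, 0.0, -0.0, 0.1]]
```

The jaws shut on nothing, so I look at where foot_1 is now.

```bash
python3 - <<'E'
from h import *
d=cam('wrist'); w=d['pixels']; s=cam('side')['pixels'][160:360,220:460]
cv2.imwrite('pics/w9.png',np.hstack([cv2.resize(w,(400,300)),cv2.resize(s,(360,300))]))
cv2.imwrite('pics/w9f.png',w)
E
```

```text
(no output)
```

View pics/w9.png

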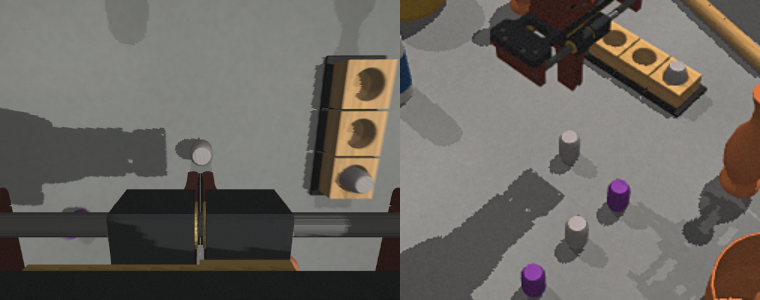

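Foot_1 still stands upright at about its old place (side px near (333,258)). I measure it again in both views.

```bash
python3 - <<'E'
from h import *
d=cam('wrist'); S=cam('side'); C=cam('scene')
def seg(d,x0,y0,x1,y1,smax=40,vmin=110,pr=True):
    hs=cv2.cvtColor(d['pixels'],cv2.COLOR_BGR2HSV)[y0:y1,x0:x1]; bg=np.median(hs[...,2])
    m=((hs[...,2]>vmin)).astype(np.uint8); n,l,st,c=cv2.connectedComponentsWithStats(m)
    for i in range(1,n):
        if st[i][4]>25: print('  bg',bg,'box',st[i][0]+x0,st[i][1]+y0,st[i][2:],(c[i]+[x0,y0]).round(1))
for n,dd,b in (('w',d,(295,215,350,275)),('s',S,(318,240,348,276)),('c',C,(290,228,312,256))):
    g=cv2.cvtColor(dd['pixels'],cv2.COLOR_BGR2GRAY)[b[1]:b[3],b[0]:b[2]]
    t=g.max()*0.86; print(n,g.max(),np.median(g)); seg(dd,*b,vmin=int(t))
    
for nm,dd in (('w',d),('s',S),('c',C)):
    print(nm,[proj(dd,(510,-49,z)).round(1).tolist() for z in (0,42)])
o=ctrl.get_obs(); p=o['ee_pos']; print(p, proj(S,p),proj(C,p),proj(d,p))
E
```

```text
w 164 131.0
  bg 132.0 box 306 234 [ 28  27 599] [319.4 247.1]
s 188 140.0
  bg 141.0 box 328 247 [10  8 66] [332.6 250.7]
c 198 149.0
  bg 151.0 box 296 234 [ 8  6 35] [299.6 236.1]
w [[320.1, 233.8], [320.1, 246.1]]
s [[331.3, 262.9], [331.6, 249.8]]
c [[300.2, 248.8], [300.2, 235.6]]
[507.7722696  -49.05579574 113.58028969] [331.04026321 225.78205551] [300.7448361  211.23943654] [315.80401392 278.11084064]
```

Position is confirmed at (510,-50), so the pads passed above it. They seem to bear well behind the fingertips, which fits the 44 mm reading on the 48 mm bellies. I'll open and grip lower.

Emit:
carry_out(commands=[[0,0.002,0,0,0,0],[0,0,0,0,0,0],[0,0,0,0,0,0],[0.03,0,0,0,0,0],[0.03,-0.002,0,0,0,0],[0.025,-0.002,0,0,0,0],[0,0,0,0,0,0]], grip=0.38)

```text
t: 25.9
ee_pos: [503.4, -49.0, 23.2]
orientation: [1.097, 1.286, -1.106]
ft_force: [-0.2, -0.1, 0.6]
width: 54.3
```

```bash
python3 - <<'E'
from h import *
plan(510,-50,15,8.5,2)
E
```

```text
p [503.4 -49.   23.2] yaw 8.5 turn 0.0 q [-0.12  0.54  1.98  0.    0.63 -0.27] w 54.3 F [-0.2 -0.1  0.6] t 25.9
2 per-row mm 5.2824638857438755
[[0.0041, 0.0032, 0.001, -0.0, -0.1, 0.3],
[0.0041, 0.0032, 0.001, -0.0, -0.1, 0.3]]
```

Emit:
carry_out(commands=[[0.004,0.003,0.001,0,0,0.3],[0.004,0.003,0.001,0,0,0.3],[0,0,0,0,0,0]])

```text
t: 26.28
ee_pos: [511.9, -50.3, 16.6]
orientation: [1.104, 1.276, -1.096]
ft_force: [0.8, 0.3, -0.4]
width: 54.6
```

Emit:
carry_out(commands=[[0,0,0,0,0,0],[0,0,0,0,0,0],[0,0,0,0,0,0],[0,0,0,0,0,0],[0,0,0,0,0,0]], grip=1)

```text
t: 26.9
ee_pos: [514.8, -50.6, 19.2]
orientation: [1.106, 1.271, -1.092]
ft_force: [-0.1, 0.1, 21.4]
width: 8.3
```

Emit:
carry_out(commands=[[-0.001,0,0,0,0,0],[0,0,0,0,0,0],[0,0,0,0,0,0],[0,0,0,0,0,0]], grip=0.38)

```text
t: 27.4
ee_pos: [515.1, -50.6, 20.6]
orientation: [1.106, 1.27, -1.092]
ft_force: [0.2, 0.8, 0.4]
width: 44.9
```

```bash
python3 - <<'E'
from h import *
d=cam('wrist'); cv2.imwrite('pics/w10.png',d['pixels']); S=cam('side'); C=cam('scene')
for n,dd,b in (('s',S,(318,240,348,276)),('c',C,(290,228,312,256)),('w',d,(280,215,360,340))):
    g=cv2.cvtColor(dd['pixels'],cv2.COLOR_BGR2GRAY)[b[1]:b[3],b[0]:b[2]]; m=(g>g.max()*.86).astype(np.uint8)
    k,l,st,c=cv2.connectedComponentsWithStats(m)
    for i in range(1,k):
        if st[i][4]>25: print(n,st[i],(c[i]+b[:2]).round(1))
for z in (0,21,42): print(proj(d,(510,-50,z)).round(1),proj(S,(510,-50,z)).round(1))
plan(510,-50,8,8.5,2)
E
```

```text
s [ 13   0  17  29 232] [341.6 251.6]
c [ 7  0  8  6 31] [299.6 230.7]
c [ 0 21 22  7 94] [299.  253.1]
w [   0    0   80  124 3418] [341.2 266.7]
w [  2 113  26  11 167] [291.1 334.2]
[311.7 267.3] [331.6 263.2]
[311.1 279.3] [331.8 256.8]
[310.5 294. ] [331.9 250.1]
p [515.2 -50.6  20.7] yaw 8.5 turn 0.0 q [-0.12  0.55  1.97  0.01  0.61 -0.28] w 53.9 F [ 0.5 -0.3  1.2] t 27.55
2 per-row mm 6.852859019904649
[[0.0063, -0.0026, -0.0007, -0.0, -0.0, -0.3],
[0.0063, -0.0026, -0.0007, -0.0, -0.0, -0.3]]
```

View pics/w10.png

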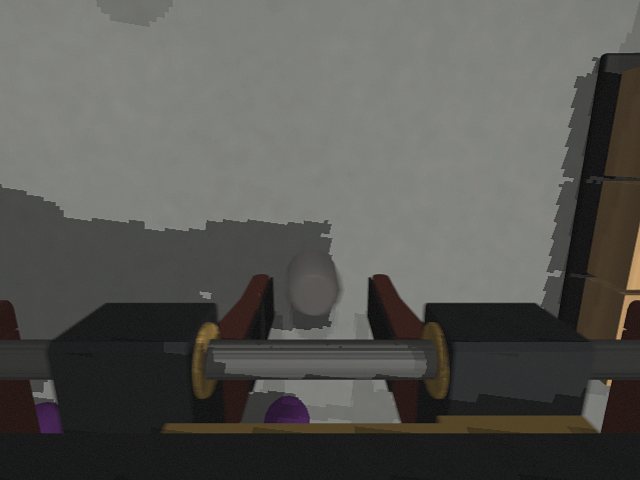

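Image 12 (the last I may view): foot_1 stands upright between the open jaws, top at (315,293). I'll grip lower, at TCP z of about 8.

Emit:
carry_out(commands=[[0.006,-0.0015,0,0,0,0],[0.006,-0.0015,0,0,0,0],[0.001,0,0,0,0,0],[0,0,0,0,0,0]])

```text
t: 28.05
ee_pos: [511.7, -51.0, 6.2]
orientation: [1.106, 1.27, -1.092]
ft_force: [1.2, 0.3, -0.5]
width: 54.2
```

Emit:
carry_out(commands=[[0,0,0,0,0,0],[0,0,0,0,0,0],[0,0,0,0,0,0],[0,0,0,0,0,0],[0,0,0,0,0,0]], grip=1)

```text
t: 28.68
ee_pos: [511.9, -51.1, 6.5]
orientation: [1.106, 1.27, -1.092]
ft_force: [0.6, -0.7, -0.8]
width: 26.3
```

Gripped at width 26.3, so the bearing part of the pads is about 24 mm behind the reported TCP. Lift and carry to above the middle pocket.

Emit:
carry_out(commands=[[-0.02,0,0,0,0,0],[-0.04,0,0,0,0,0],[-0.04,0,0,0,0,0],[0,0,0,0,0,0]])

```text
t: 29.18
ee_pos: [510.3, -51.2, 108.3]
orientation: [1.105, 1.272, -1.093]
ft_force: [-0.2, -0.6, -1.3]
width: 26.2
```

```bash
python3 - <<'E'
from h import *
plan(690,2,110,8.3,4)
E
```

```text
p [510.3 -51.2 108.3] yaw 8.5 turn -0.2 q [-0.13  0.39  1.95  0.01  0.8  -0.28] w 26.2 F [-0.2 -0.6 -1.3] t 29.18
4 per-row mm 46.86203609311503
[[-0.0001, 0.0464, -0.0066, 0.0, -0.0, -0.1],
[-0.0002, 0.0464, -0.0066, 0.0, -0.0, -0.1],
[-0.0003, 0.0464, -0.0066, 0.0, -0.0, -0.1],
[-0.0003, 0.0464, -0.0067, 0.0, -0.0, -0.1]]
```

Emit:
carry_out(commands=[[0,0.046,-0.0066,0,0,0],[0,0.046,-0.0066,0,0,0],[0,0.046,-0.0066,0,0,0],[0,0.046,-0.0066,0,0,0],[0,0,0,0,0,0],[0,0,0,0,0,0]])

```text
t: 29.92
ee_pos: [687.1, 3.4, 99.9]
orientation: [1.101, 1.281, -1.102]
ft_force: [-0.5, 0.7, -0.6]
width: 26.3
```

```bash
cat >> h.py <<'E'
def tops(d):
    hs=cv2.cvtColor(d['pixels'],cv2.COLOR_BGR2HSV); w=cv2.inRange(hs,(8,60,120),(25,210,255)); w[330:]=0
    for c in cv2.findContours(w,cv2.RETR_EXTERNAL,cv2.CHAIN_APPROX_SIMPLE)[0]:
        if cv2.contourArea(c)>800:
            a=cv2.approxPolyDP(c,6,True)[:,0]; P=np.array([ray(d,u,v,33)[:2] for u,v in a]); (ce,wh,an)=cv2.minAreaRect(P.astype(np.float32)); print('top',a.tolist(),'ctr',np.round(ce,1),'wh',np.round(wh,1),round(an,1))
def foot(d,b):
    g=cv2.cvtColor(d['pixels'],cv2.COLOR_BGR2HSV)[b[1]:b[3],b[0]:b[2]]; m=((g[...,1]<35)&(g[...,2]>90)).astype(np.uint8)
    k,l,st,c=cv2.connectedComponentsWithStats(m)
    for i in range(1,k):
        if st[i][4]>60: print('grey',st[i]+np.array([b[0],b[1],0,0,0]),(c[i]+b[:2]).round(1))
E
python3 - <<'E'
from h import *
d=cam('wrist'); cv2.imwrite('pics/w11.png',d['pixels']); tops(d)
foot(d,(270,240,370,338))
A=R.from_rotvec(ctrl.get_obs()['orientation']).as_matrix(); p=ctrl.get_obs()['ee_pos']
print([proj(d,p-A[:,0]*k).round(0).tolist() for k in (-6.5,14.5,35.5)])
plan(690,2,110,8.3,1)
E
```

```text
top [[294, 217], [292, 271], [305, 258], [327, 257], [328, 228], [348, 246], [348, 286], [359, 273], [360, 217]] ctr [690.7   2. ] wh [48.2 50.6] 8.5
top [[283, 135], [285, 211], [360, 212], [362, 134]] ctr [680.4  55.7] wh [51.9 51.6] 8.5
top [[602, 112], [583, 113], [499, 304], [518, 321], [606, 124]] ctr [840.1  46.9] wh [150.7  18.7] 82.7
grey [ 299  278   46   50 1561] [321.8 303.9]
grey [309 320  34  18 368] [327.5 331.6]
[[321.0, 278.0], [321.0, 292.0], [321.0, 309.0]]
p [687.1   3.3 100.1] yaw 8.4 turn -0.1 q [-0.01  0.63  1.54  0.    0.98 -0.16] w 26.5 F [ 0.6  0.4 -1.2] t 29.98
1 per-row mm 10.416137195262927
[[-0.0099, 0.0026, 0.0017, 0.1, -0.2, 0.2]]
```

Emit:
carry_out(commands=[[0.018,0.0015,0.001,0,0,0],[0.02,0,0,0,0,0],[0.012,0,0,0,0,0],[0,0,0,0,0,0],[0,0,0,0,0,0]])

```text
t: 30.6
ee_pos: [685.1, 1.6, 45.0]
orientation: [1.1, 1.284, -1.106]
ft_force: [0.7, -0.2, 0.4]
width: 26.6
```

```bash
python3 - <<'E'
from h import *
d=cam('wrist'); tops(d)
plan(689,0.5,43,8.4,1)
E
```

```text
top [[346, 230], [335, 239], [346, 242], [373, 285], [374, 230]] ctr [709.2  18.6] wh [19.7 34.6] 47.5
top [[639, 142], [550, 329], [584, 329], [639, 214]] ctr [838.5  41. ] wh [109.1  18.9] 82.4
top [[276, 126], [281, 225], [375, 224], [378, 125]] ctr [680.5  55.7] wh [52.2 51.6] 8.8
p [685.    1.6  45.1] yaw 8.3 turn 0.1 q [-0.02  0.7   1.56  0.    0.9  -0.16] w 26.5 F [ 0.1 -1.  -1. ] t 30.65
1 per-row mm 4.622915741596607
[[0.002, 0.0038, 0.0017, -0.1, -0.3, 0.5]]
```

Emit:
carry_out(commands=[[0,0.0038,0.0015,0,-0.3,0.5],[0,0,0,0,0,0]])

```text
t: 30.9
ee_pos: [690.1, 0.6, 46.2]
orientation: [1.102, 1.271, -1.1]
ft_force: [-0.5, 0.6, -1.1]
width: 26.2
```

Emit:
carry_out(commands=[[0.004,0,0,0,0,0],[0.003,0,0,0,0,0],[0,0,0,0,0,0]])

```text
t: 31.28
ee_pos: [690.5, 0.7, 39.3]
orientation: [1.103, 1.271, -1.099]
ft_force: [-0.2, -0.4, -0.7]
width: 26.8
```

```bash
python3 - <<'E'
from h import *
plan(689,0.5,30,8.4,2)
E
```

```text
p [690.5   0.7  39.3] yaw 8.3 turn 0.1 q [-0.02  0.71  1.56 -0.    0.88 -0.16] w 26.8 F [-0.2 -0.4 -0.7] t 31.27
2 per-row mm 4.684481936950969
[[0.0046, -0.0008, -0.0, -0.0, 0.0, -0.1],
[0.0046, -0.0008, -0.0, -0.0, 0.0, -0.1]]
```

Emit:
carry_out(commands=[[0.003,-0.0015,0,0,0,0],[0.003,0,0,0,0,0],[0,0,0,0,0,0]])

```text
t: 31.65
ee_pos: [688.7, 0.5, 32.6]
orientation: [1.103, 1.271, -1.099]
ft_force: [-1.0, -0.0, -1.0]
width: 26.6
```

Emit:
carry_out(commands=[[0.003,0,0,0,0,0],[0.003,0,0,0,0,0],[0,0,0,0,0,0]])

```text
t: 32.02
ee_pos: [688.7, 0.4, 26.2]
orientation: [1.102, 1.271, -1.099]
ft_force: [0.2, -0.1, -1.1]
width: 26.5
```

Emit:
carry_out(commands=[[0.002,0,0,0,0,0],[0.002,0,0,0,0,0],[0,0,0,0,0,0]])

```text
t: 32.4
ee_pos: [688.9, 0.4, 21.9]
orientation: [1.103, 1.271, -1.099]
ft_force: [-0.1, -0.4, 0.5]
width: 26.6
```

Emit:
carry_out(commands=[[0.002,0,0,0,0,0],[0.001,0,0,0,0,0],[0,0,0,0,0,0]])

```text
t: 32.78
ee_pos: [689.0, 0.4, 18.8]
orientation: [1.103, 1.271, -1.099]
ft_force: [0.1, 0.1, -0.9]
width: 26.7
```

Emit:
carry_out(commands=[[0.001,0,0,0,0,0],[0,0,0,0,0,0]])

```text
t: 33.02
ee_pos: [689.0, 0.4, 17.8]
orientation: [1.103, 1.271, -1.099]
ft_force: [0.2, 1.2, -1.1]
width: 26.7
```

Emit:
carry_out(commands=[[0.001,0,0,0,0,0],[0,0,0,0,0,0]])

```text
t: 33.28
ee_pos: [689.3, 0.4, 17.5]
orientation: [1.103, 1.27, -1.099]
ft_force: [-0.5, 1.0, -0.7]
width: 26.3
```

Emit:
carry_out(commands=[[0.001,0,0,0,0,0],[0,0,0,0,0,0]])

```text
t: 33.52
ee_pos: [689.4, 0.3, 17.5]
orientation: [1.103, 1.27, -1.099]
ft_force: [-0.6, 0.6, 0.2]
width: 26.7
```

Emit:
carry_out(commands=[[0,0,0,0,0,0],[0,0,0,0,0,0],[0,0,0,0,0,0],[0,0,0,0,0,0]], grip=0.38)

```text
t: 34.02
ee_pos: [689.6, 0.3, 16.9]
orientation: [1.103, 1.27, -1.098]
ft_force: [0.4, 0.1, -0.4]
width: 54.5
```

Emit:
carry_out(commands=[[-0.02,0,0,0,0,0],[-0.04,0,0,0,0,0],[-0.04,0,0,0,0,0],[-0.01,0,0,0,0,0],[0,0,0,0,0,0]])

```text
t: 34.65
ee_pos: [689.5, 0.4, 133.6]
orientation: [1.104, 1.268, -1.097]
ft_force: [0.0, -0.4, 0.4]
width: 54.5
```

```bash
python3 - <<'E'
from h import *
d=cam('wrist'); tops(d); foot(d,(250,200,400,338)); print([proj(d,(688.6,1.3,z)).round(0) for z in (33,53)])
plan(435.5,-156,120,8.3,6)
E
```

```text
top [[288, 272], [289, 329], [350, 329], [351, 272]] ctr [697.2 -52.6] wh [51.8 50.9] 8.2
top [[286, 205], [288, 268], [351, 268], [352, 205]] ctr [689.    1.3] wh [51.4 51.8] 8.7
top [[284, 132], [286, 201], [352, 200], [353, 131]] ctr [680.7  55.5] wh [51.3 51.7] 8.7
top [[568, 113], [550, 111], [470, 301], [494, 301]] ctr [842.1  42.5] wh [158.7  19.3] 82.0
grey [ 250  200  150  138 6948] [338.2 268. ]
grey [303 221  32  36 878] [318.9 239.6]
grey [306 286  31  38 827] [322.3 306.2]
[array([319., 237.]), array([319., 243.])]
p [6.893e+02 4.000e-01 1.331e+02] yaw 8.3 turn -0.0 q [-0.02  0.59  1.53 -0.    1.02 -0.16] w 54.1 F [ 0.7 -0.4 -0.2] t 34.7
6 per-row mm 49.74056633836001
[[0.0019, -0.0456, 0.0197, 0.0, 0.0, -0.1],
[0.002, -0.0456, 0.0197, 0.0, 0.0, -0.1],
[0.002, -0.0456, 0.0197, 0.0, 0.0, -0.1],
[0.0021, -0.0456, 0.0197, 0.0, 0.0, -0.1],
[0.0021, -0.0456, 0.0197, 0.0, 0.0, -0.1],
[0.0021, -0.0456, 0.0197, 0.0, 0.0, -0.1]]
```

Foot_1 sits in the middle pocket: its blob at (319,240) looks like the seated one's at (322,306). Now foot_2.

Emit:
carry_out(commands=[[0,-0.0456,0.0197,0,0,0],[0,-0.0456,0.0197,0,0,0],[0,-0.0456,0.0197,0,0,0],[0,-0.0456,0.0197,0,0,0],[0,-0.0456,0.0197,0,0,0],[0,-0.042,0.018,0,0,0],[0,0,0,0,0,0]])

```text
t: 35.58
ee_pos: [424.9, -155.6, 122.0]
orientation: [1.098, 1.285, -1.105]
ft_force: [-0.2, 0.5, -0.2]
width: 54.5
```

```bash
python3 - <<'E'
from h import *
d=cam('wrist'); S=cam('side')
for n,dd,b in (('w',d,(270,200,380,300)),('s',S,(323,295,353,332))):
    g=cv2.cvtColor(dd['pixels'],cv2.COLOR_BGR2GRAY)[b[1]:b[3],b[0]:b[2]]; print(n,g.max(),np.median(g))
    for f in (.86,.93):
        k,l,st,c=cv2.connectedComponentsWithStats((g>g.max()*f).astype(np.uint8))
        for i in range(1,k):
            if st[i][4]>25: q=c[i]+b[:2]; print(n,f,st[i],q.round(1),ray(dd,*q,42).round(1))
hs=cv2.cvtColor(d['pixels'],cv2.COLOR_BGR2HSV); m=cv2.inRange(hs,(130,80,20),(160,255,255)); k,l,st,c=cv2.connectedComponentsWithStats(m)
for i in range(1,k):
    if st[i][4]>60: print('purple',st[i],ray(d,*c[i],30).round(1))
print(proj(d,(435.5,-156,42)))
plan(435.5,-156,100,8.3,2)
E
```

```text
w 158 123.0
w 0.86 [ 54  33  27  27 570] [336.9 246.2] [ 436.3 -154.6   42. ]
w 0.93 [ 54  34  27  26 501] [337.2 246.6] [ 436.5 -154.9   42. ]
s 196 138.0
s 0.86 [ 9  9 12 10 89] [337.7 308.5] [ 436.1 -156.9   42. ]
purple [ 407  225   43   40 1287] [ 506.8 -145.6   30. ]
purple [ 215  228   41   41 1234] [ 359.  -171.1   30. ]
[335.58552244 247.89057558]
p [ 428.  -155.3  122.6] yaw 8.5 turn -0.2 q [-0.37  0.3   2.05 -0.    0.8  -0.52] w 54.0 F [ 0.9 -0.8 -0.1] t 35.67
2 per-row mm 11.921988161662597
[[0.0113, 0.0037, 0.001, 0.1, -0.1, 0.2],
[0.0113, 0.0037, 0.0009, 0.1, -0.1, 0.2]]
```

Emit:
carry_out(commands=[[0.02,0.004,0.001,0,0,0],[0.025,0.004,0.001,0,0,0],[0.025,0,0,0,0,0],[0.015,0,0,0,0,0],[0,0,0,0,0,0]])

```text
t: 36.3
ee_pos: [442.6, -154.0, 33.9]
orientation: [1.095, 1.282, -1.097]
ft_force: [-0.0, 0.5, -0.1]
width: 54.5
```

```bash
python3 - <<'E'
from h import *
plan(436,-156.5,7,8.4,3)
E
```

```text
p [ 442.6 -154.    33.9] yaw 8.8 turn -0.4 q [-0.36  0.48  2.06  0.    0.6  -0.51] w 54.5 F [-0.   0.5 -0.1] t 36.3
3 per-row mm 9.259928952728183
[[0.009, -0.0023, 0.0005, 0.1, -0.0, 0.1],
[0.009, -0.0023, 0.0005, 0.1, -0.0, 0.1],
[0.009, -0.0023, 0.0005, 0.1, -0.0, 0.1]]
```

Emit:
carry_out(commands=[[0.003,-0.006,0.0015,0.4,0,0],[0.008,-0.001,0,0,0,0],[0.009,0,0,0,0,0],[0.007,0,0,0,0,0],[0,0,0,0,0,0]])

```text
t: 36.92
ee_pos: [437.0, -157.1, 6.7]
orientation: [1.101, 1.276, -1.101]
ft_force: [0.7, 1.0, -0.8]
width: 54.4
```

```bash
python3 - <<'E'
from h import *
plan(436,-156.5,6.5,8.4,1)
E
```

```text
p [ 437.  -157.1    6.7] yaw 8.4 turn 0.0 q [-0.37  0.53  2.08  0.    0.53 -0.52] w 54.4 F [ 0.7  1.  -0.8] t 36.92
1 per-row mm 1.1600860015635246
[[0.0002, -0.0009, -0.0007, -0.0, -0.0, 0.0]]
```

Emit:
carry_out(commands=[[0,0,0,0,0,0],[0,0,0,0,0,0],[0,0,0,0,0,0],[0,0,0,0,0,0],[0,0,0,0,0,0]], grip=1)

```text
t: 37.55
ee_pos: [437.3, -157.2, 7.1]
orientation: [1.101, 1.275, -1.101]
ft_force: [-0.1, 0.3, -0.5]
width: 26.4
```

Emit:
carry_out(commands=[[-0.02,0,0,0,0,0],[-0.04,0,0,0,0,0],[-0.04,0,0,0,0,0],[-0.01,0,0,0,0,0]])

```text
t: 38.05
ee_pos: [436.1, -156.8, 118.7]
orientation: [1.101, 1.278, -1.102]
ft_force: [-0.3, -0.5, -1.0]
width: 26.4
```

```bash
python3 - <<'E'
from h import *
plan(680.6,55,120,8.5,7)
E
```

```text
p [ 436.1 -156.8  118.7] yaw 8.4 turn 0.1 q [-0.37  0.31  2.04  0.    0.79 -0.52] w 26.4 F [-0.3 -0.5 -1. ] t 38.05
7 per-row mm 46.207744624614264
[[-0.0002, 0.039, -0.0248, -0.0, -0.0, 0.0],
[-0.0002, 0.039, -0.0248, -0.0, -0.0, 0.0],
[-0.0002, 0.039, -0.0248, -0.0, -0.0, 0.0],
[-0.0002, 0.039, -0.0248, -0.0, -0.0, 0.0],
[-0.0002, 0.039, -0.0248, -0.0, -0.0, 0.0],
[-0.0002, 0.039, -0.0248, -0.0, -0.0, 0.0],
[-0.0002, 0.039, -0.0248, -0.0, -0.0, 0.0]]
```

Emit:
carry_out(commands=[[-0.001,0.039,-0.0248,0,0,0],[-0.001,0.039,-0.0248,0,0,0],[-0.001,0.039,-0.0248,0,0,0],[-0.001,0.039,-0.0248,0,0,0],[-0.001,0.039,-0.0248,0,0,0],[-0.001,0.039,-0.0248,0,0,0],[0,0.036,-0.023,0,0,0],[0,0,0,0,0,0]])

```text
t: 39.05
ee_pos: [681.3, 58.8, 114.7]
orientation: [1.098, 1.284, -1.11]
ft_force: [-0.9, -0.6, -0.1]
width: 26.0
```

```bash
python3 - <<'E'
from h import *
d=cam('wrist'); foot(d,(270,240,370,338))
A=R.from_rotvec(ctrl.get_obs()['orientation']).as_matrix(); p=ctrl.get_obs()['ee_pos']
print([proj(d,p-A[:,0]*k).round(0).tolist() for k in (-6.5,14.5,35.5)])
plan(680.6,55,50,8.5,3)
E
```

```text
grey [363 240   7  38 229] [366.3 257.8]
grey [ 298  276   46   48 1476] [320.9 301.4]
grey [303 321  33  17 407] [318.3 329.8]
[[317.0, 279.0], [317.0, 293.0], [317.0, 310.0]]
p [679.6  57.7 114.3] yaw 8.2 turn 0.3 q [ 0.07  0.61  1.54  0.    1.01 -0.08] w 26.4 F [ 0.2 -0.4 -1.6] t 39.1
3 per-row mm 21.4610282802207
[[0.0214, 0.0005, 0.001, -0.1, -0.1, 0.3],
[0.0214, 0.0004, 0.001, -0.1, -0.1, 0.3],
[0.0214, 0.0003, 0.001, -0.1, -0.1, 0.3]]
```

Emit:
carry_out(commands=[[0.022,0,0.001,0,0,0.3],[0.022,0,0.001,0,0,0.3],[0.016,0,0.001,0,0,0.3],[0.004,0,0,0,0,0],[0,0,0,0,0,0]])

```text
t: 39.72
ee_pos: [673.9, 50.8, 45.7]
orientation: [1.104, 1.278, -1.108]
ft_force: [0.4, 0.6, 0.0]
width: 26.7
```

```bash
python3 - <<'E'
from h import *
plan(680.6,55,42,8.5,2)
E
```

```text
p [673.9  50.8  45.7] yaw 8.0 turn 0.5 q [ 0.06  0.68  1.58  0.    0.88 -0.09] w 26.7 F [0.4 0.6 0. ] t 39.73
2 per-row mm 4.382553991196817
[[0.0019, 0.0036, -0.0016, -0.2, -0.1, 0.1],
[0.0019, 0.0036, -0.0016, -0.2, -0.1, 0.1]]
```

Emit:
carry_out(commands=[[0,0.0036,-0.0016,-0.2,0,0],[0,0.0036,-0.0016,-0.2,0,0],[0,0,0,0,0,0],[0,0,0,0,0,0]])

```text
t: 40.22
ee_pos: [682.8, 55.6, 48.1]
orientation: [1.1, 1.278, -1.099]
ft_force: [1.3, -0.1, -0.3]
width: 26.4
```

```bash
python3 - <<'E'
from h import *
plan(680.6,55,40,8.5,1)
E
```

```text
p [682.8  55.6  48.1] yaw 8.5 turn 0.0 q [ 0.06  0.69  1.56  0.    0.89 -0.09] w 26.4 F [ 1.3 -0.1 -0.3] t 40.23
1 per-row mm 8.410783237346587
[[0.0081, -0.0023, 0.0002, -0.0, -0.1, 0.1]]
```

Emit:
carry_out(commands=[[0.005,-0.0022,0,0,0,0],[0.004,0,0,0,0,0],[0,0,0,0,0,0]])

```text
t: 40.6
ee_pos: [680.1, 55.3, 38.3]
orientation: [1.1, 1.279, -1.1]
ft_force: [1.3, 0.3, 0.0]
width: 26.4
```

Emit:
carry_out(commands=[[0.003,0,0,0,0,0],[0.003,0,0,0,0,0],[0,0,0,0,0,0]])

```text
t: 40.98
ee_pos: [680.0, 55.2, 31.7]
orientation: [1.1, 1.279, -1.1]
ft_force: [0.4, 0.5, -0.9]
width: 26.6
```

Emit:
carry_out(commands=[[0.003,0,0,0,0,0],[0.003,0,0,0,0,0],[0,0,0,0,0,0]])

```text
t: 41.35
ee_pos: [680.0, 55.2, 25.3]
orientation: [1.1, 1.279, -1.1]
ft_force: [-0.8, 0.1, -0.4]
width: 26.4
```

Emit:
carry_out(commands=[[0.003,0,0,0,0,0],[0.002,0,0,0,0,0],[0,0,0,0,0,0]])

```text
t: 41.72
ee_pos: [680.1, 55.3, 20.0]
orientation: [1.1, 1.279, -1.1]
ft_force: [-0.6, 0.2, -0.9]
width: 26.9
```

Emit:
carry_out(commands=[[0.0012,0,0,0,0,0],[0.001,0,0,0,0,0],[0.001,0,0,0,0,0],[0,0,0,0,0,0]])

```text
t: 42.22
ee_pos: [680.5, 55.3, 18.2]
orientation: [1.1, 1.278, -1.099]
ft_force: [-0.5, -0.6, -1.5]
width: 26.5
```

Emit:
carry_out(commands=[[0.001,0,0,0,0,0],[0,0,0,0,0,0]])

```text
t: 42.48
ee_pos: [680.7, 55.2, 18.0]
orientation: [1.101, 1.278, -1.099]
ft_force: [-1.6, 0.3, -0.5]
width: 26.2
```

Emit:
carry_out(commands=[[0,0,0,0,0,0],[0,0,0,0,0,0],[0,0,0,0,0,0],[0,0,0,0,0,0]], grip=0.38)

```text
t: 42.98
ee_pos: [680.9, 55.3, 17.4]
orientation: [1.101, 1.278, -1.099]
ft_force: [-0.1, -0.3, 0.4]
width: 54.2
```

Emit:
carry_out(commands=[[-0.02,0,0,0,0,0],[-0.04,0,0,0,0,0],[-0.04,0,0,0,0,0],[-0.03,0,0,0,0,0],[0,0,0,0,0,0],[0,0,0,0,0,0]])

```text
t: 43.72
ee_pos: [681.7, 55.0, 156.7]
orientation: [1.102, 1.275, -1.096]
ft_force: [0.3, -0.4, 0.0]
width: 54.5
```

```bash
python3 - <<'E'
from h import *
d=cam('wrist'); tops(d)
S=cam('side'); C=cam('scene')
K=[(680.6,55.6),(688.8,1.3),(697.1,-52.9)]
for nm,dd in (('w',d),('s',S),('c',C)):
    hs=cv2.cvtColor(dd['pixels'],cv2.COLOR_BGR2HSV)
    for k in K:
        c=proj(dd,(*k,43)); r=int(2.2*dd['K'][0,0]/((dd['R']@np.array([*k,43])+dd['t'])[2])*10)
        x,y=c.astype(int); g=hs[max(y-r,0):y+r,x-r:x+r]; m=((g[...,1]<60)&(g[...,2]>90)).astype(np.uint8)
        n,l,st,ce=cv2.connectedComponentsWithStats(m)
        if n>1:
            i=1+np.argmax(st[1:,4]); print(nm,k,'pred',c.round(1),'grey ctr',(ce[i]+[x-r,max(y-r,0)]).round(1),'wh',st[i][2:])
        else: print(nm,k,c.round(1),'none')
# everything else: position checks
cop=((3,120,50),(14,255,255)); br=((15,150,50),(28,255,255)); pur=((130,80,20),(160,255,255))
for n,h,s in (('vR',cop,(303,145)),('vL',cop,(452,255)),('cp',cop,(471,364)),('bp',br,(222,150)),('p1',pur,(366,290)),('p2',pur,(309,347))):
    m=cv2.inRange(cv2.cvtColor(S['pixels'],cv2.COLOR_BGR2HSV),*h); q,l,st,c=cv2.connectedComponentsWithStats(m)
    ys,xs=np.nonzero(l); j=np.argmin((xs-s[0])**2+(ys-s[1])**2); print(n,st[l[ys[j],xs[j]]])
o=ctrl.get_obs(); print(o['ee_pos'],o['ft_force'],o['t'])
E
```

```text
top [[348, 264], [290, 265], [291, 319], [347, 319]] ctr [688.8   1.2] wh [51.  52.3] 8.6
top [[288, 203], [290, 261], [349, 260], [349, 202]] ctr [680.7  55.4] wh [51.6 50.8] 9.5
top [[543, 186], [525, 182], [474, 301], [496, 302]] ctr [845.5  67.2] wh [111.8  19.4] 81.8
w (680.6, 55.6) pred [318.9 234.3] grey ctr [319.7 231.8] wh [ 30  33 743]
w (688.8, 1.3) pred [319.  296.2] grey ctr [319.6 296.2] wh [ 29  35 719]
w (697.1, -52.9) pred [319.3 353.2] grey ctr [318.4 364.4] wh [ 48  12 485]
s (680.6, 55.6) pred [362.2 181.6] grey ctr [361.6 175.3] wh [ 20  12 178]
s (688.8, 1.3) pred [382.1 193.8] grey ctr [384.8 188.2] wh [ 14  12 128]
s (697.1, -52.9) pred [403.  206.5] grey ctr [405.7 201.2] wh [ 13  12 121]
c (680.6, 55.6) pred [281.6 285.6] grey ctr [282.6 284. ] wh [ 19  20 230]
c (688.8, 1.3) pred [262.  276.6] grey ctr [262.8 275.3] wh [ 15  18 209]
c (697.1, -52.9) pred [243.3 268. ] grey ctr [242.7 265.5] wh [ 18  18 260]
vR [ 291   98   25   72 1232]
vL [ 433  215   45   77 1825]
cp [ 422  315   99  100 7590]
bp [ 190  112   63   62 3058]
p1 [358 279  15  22 265]
p2 [301 336  16  22 300]
[681.43052228  54.99021248 155.66584853] [-0.23372339 -0.60301176  0.50847521] 43.875
```

```bash
python3 -c "
from h import *
print(ctrl.close_job())"
```

```text
the job is handed in; nothing more can be done
None
```

The order is packed and handed in at about 44 s of the 72 s allowed.

- **Finials:** the copper one went into the copper pot first, then the brass into the brass pot. I lowered each in sub-millimetre steps until its weight came off on the pot floor, then released it. Close-up pictures afterwards showed each upright in the middle of its pot.
- **Feet:** both loose steel feet are in the two empty pockets. They went down to the expected depth (within about 0.5 mm), and the three feet look alike in size and placing in the side and scene views. I did not feel a clear force when either foot reached the pocket floor; I went by depth and the camera.
- **Left alone:** in the last side-camera check the pots, both vases and the two purple look-alikes matched their starting positions to within a pixel. I never went near the tin and did not measure it again.

**What went wrong:** the first two grips on foot_1 were too high. One closed on nothing. The other slid off its top, with about 21 N at the wrist, and the foot stayed upright. The pads appear to bear about 24 mm behind the reported tip, so I took both feet lower. That also explains the 44 mm jaw reading on the 48 mm finials.

I had used all 12 picture views by then, so the last checks were by measurement only.

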